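# Wash the kiln setter and load the bud vases

### The job

Get the kiln setter ready and load it: take the lid off the squat tub of kiln wash, then, working along the setter's wells from the robot's left to its right, dip the brush tip well into the wash and dab the middle of the well's floor with it, dipping afresh for each of the four wells. When all four are dabbed, rinse the brush tip, dipping it well into the water of the tall tub and stand the brush bristles down in its pot again, put the lid back on the wash tub so that it sits flat, and set every bud vase that is there upright into the setter, fully down, one to a well (any well). Knock nothing over and leave the other things on the bench where they are.

Things in the scene. Friction and masses are not known exactly. Their poses are not given: they have to be found in the camera images.
- setter: Buff kiln setter: flat refractory plank 100 (x) by 380 (y) by 24 mm thick, fixed, lying across the bench in front of the robot, with four round wells in a row along its length. Origin: centre of its underside; x away from the robot, y along its length to the robot's left. Beyond it, at the back of the bench, stand a plaster mould and a closed tub, both fixed and not part of the job.
- well1 (a point): Centre of the floor of well 1, counted from the robot's left (leftmost). Each well is a flat-floored round recess 66 mm across and 9 mm deep; wells are 90 mm apart, centre to centre. z up; the floor is 15 mm above the bench.
- well2 (a point): Centre of the floor of well 2, counted from the robot's left (second from the left). Each well is a flat-floored round recess 66 mm across and 9 mm deep; wells are 90 mm apart, centre to centre. z up; the floor is 15 mm above the bench.
- well3 (a point): Centre of the floor of well 3, counted from the robot's left (third from the left). Each well is a flat-floored round recess 66 mm across and 9 mm deep; wells are 90 mm apart, centre to centre. z up; the floor is 15 mm above the bench.
- well4 (a point): Centre of the floor of well 4, counted from the robot's left (rightmost). Each well is a flat-floored round recess 66 mm across and 9 mm deep; wells are 90 mm apart, centre to centre. z up; the floor is 15 mm above the bench.
- vase1: Slip-cast globe bud vase, off-white bisque: 100 mm tall, thick heavy flat foot 52 mm across, belly 67 mm across at 33 mm height, slim neck 26 mm across from 68 mm height up (lip 29 mm). 120 to 220 g. Two to four are there, all alike, standing on the bench. Origin: centre of its foot; z up along the neck. Held by the neck, fingertips 67 mm above the foot clear the belly.
- vase2: Slip-cast globe bud vase, off-white bisque: 100 mm tall, thick heavy flat foot 52 mm across, belly 67 mm across at 33 mm height, slim neck 26 mm across from 68 mm height up (lip 29 mm). 120 to 220 g. Two to four are there, all alike, standing on the bench. Origin: centre of its foot; z up along the neck. Held by the neck, fingertips 67 mm above the foot clear the belly.
- vase3: Slip-cast globe bud vase, off-white bisque: 100 mm tall, thick heavy flat foot 52 mm across, belly 67 mm across at 33 mm height, slim neck 26 mm across from 68 mm height up (lip 29 mm). 120 to 220 g. Two to four are there, all alike, standing on the bench. Origin: centre of its foot; z up along the neck. Held by the neck, fingertips 67 mm above the foot clear the belly.
- vase4: Slip-cast globe bud vase, off-white bisque: 100 mm tall, thick heavy flat foot 52 mm across, belly 67 mm across at 33 mm height, slim neck 26 mm across from 68 mm height up (lip 29 mm). 120 to 220 g. Two to four are there, all alike, standing on the bench. Origin: centre of its foot; z up along the neck. Held by the neck, fingertips 67 mm above the foot clear the belly.
- brush: Round brush 210 mm long: pale bristles (40 mm, 21 mm across, blunt tip 10 mm across), steel ferrule, round wooden handle 18 mm across. About 70 g, rigid throughout. Stands bristles down in the brush pot, leaning up to 15 degrees. Origin: the bristle tip; z along the brush towards the handle's end.
- brush_tip (a point): The bristle tip (the brush's lower end, same point as its origin).
- brush_grip (a point): Point on the brush's axis on the wooden handle, 160 mm from the tip: a good place to grip, above the rim of the brush pot.
- brush_pot: Narrow heavy dark stoneware pot, 120 mm tall, 60 to 68 mm across outside, 38 mm inside at the mouth (48 mm at the floor), inner floor 12 mm above its underside; loose, 0.9 kg. Holds the brush. Origin: centre of its underside; z up.
- wash_tub: Squat wide round white tub, 60 mm tall, 100 mm across the rim, 3 mm wall, about 0.4 kg, loose: the kiln wash. The wash stands 38 mm above the tub's underside (only seen, no resistance); the inner floor is 8 mm above the underside. Origin: centre of its underside; z up.
- wash_lid: White lid lying loose on the wash tub: disc 102 mm across, 6 mm thick, 4 mm plug 84 mm across under it (5 mm play in the mouth), dark round knob on top, 28 mm across, 30 mm tall; 70 g. Origin: centre of the disc's underside (60 mm above the tub's underside when on); z up. The bench straight ahead of the robot, 0.40 to 0.48 m out, starts clear: room to lay the lid down.
- rinse_tub: Tall round white tub, 110 mm tall, 86 mm across the rim and 68 mm at the foot, 3 mm wall, about 0.5 kg, loose: the rinse water. The water stands 75 mm above the underside (only seen, no resistance); inner floor 8 mm above the underside. Origin: centre of its underside; z up.
- tumbler: Bystander: plain bisque tumbler without a neck, 85 mm tall, 66 mm across the rim, open at the top. Not to be loaded. Origin: centre of its underside.
- sponge: Bystander: yellowish sponge, 60 by 90 by 40 mm, far to one side. Origin: centre of its underside.
- rib: Bystander: flat round steel scraper, 90 mm across, 6 mm thick, far to one side. Origin: centre of its underside.
Mind the look-alikes: they are no part of the job. There is more than one size of the brush; the job needs the smaller. Leave any turquoise look-alike of the wash_lid alone.

How it is judged:
On the way, in this order (a step that is already met when the one before it is completed fails the run):
1. the brush tip has been dipped into the kiln wash (tip at least 5 mm under the surface) for well 1 (z of brush_tip in the frame of wash_tub below 0.033 m and horizontal distance between brush_tip and wash_tub below 0.045 m), for 0.1 s.
2. then the brush tip has touched the floor of well 1 (tip within 20 mm of its middle) (horizontal distance between brush_tip and well1 below 0.02 m and z of brush_tip in the frame of well1 below 0.006 m), for 0.1 s.
3. the brush tip has been dipped into the kiln wash (tip at least 5 mm under the surface) for well 2 (all of step 1), for 0.1 s.
4. then the brush tip has touched the floor of well 2 (tip within 20 mm of its middle) (horizontal distance between brush_tip and well2 below 0.02 m and z of brush_tip in the frame of well2 below 0.006 m), for 0.1 s.
5. the brush tip has been dipped into the kiln wash (tip at least 5 mm under the surface) for well 3 (all of step 3), for 0.1 s.
6. then the brush tip has touched the floor of well 3 (tip within 20 mm of its middle) (horizontal distance between brush_tip and well3 below 0.02 m and z of brush_tip in the frame of well3 below 0.006 m), for 0.1 s.
7. the brush tip has been dipped into the kiln wash (tip at least 5 mm under the surface) for well 4 (all of step 5), for 0.1 s.
8. then the brush tip has touched the floor of well 4 (tip within 20 mm of its middle) (horizontal distance between brush_tip and well4 below 0.02 m and z of brush_tip in the frame of well4 below 0.006 m), for 0.1 s.
9. the brush tip has then been dipped into the water of the tall rinse tub (tip at least 5 mm under the surface) (z of brush_tip in the frame of rinse_tub below 0.07 m and horizontal distance between brush_tip and rinse_tub below 0.04 m), for 0.1 s.
At the end, for the whole second after the job is handed in: Each vase upright (7 degrees), at rest on the floor of its own well (foot within 11 mm of the centre, 4 mm of the floor); brush at rest bristles down in its pot (tip within 35 mm of the pot's underside, tilt under 23 degrees); lid flat on the wash tub (8 mm off centre); tubs and pot upright (((horizontal distance between vase1 and well1 below 0.011 m and z of vase1 in the frame of well1 between -0.004 and 0.004 m) or (horizontal distance between vase1 and well2 below 0.011 m and z of vase1 in the frame of well2 between -0.004 and 0.004 m) or (horizontal distance between vase1 and well3 below 0.011 m and z of vase1 in the frame of well3 between -0.004 and 0.004 m) or (horizontal distance between vase1 and well4 below 0.011 m and z of vase1 in the frame of well4 between -0.004 and 0.004 m)) and angle between each of vase1, vase2, vase3, vase4's own z axis and vertical below 0.12 rad and linear speed of each of vase1, vase2, vase3, vase4, brush below 0.02 m/s and ((horizontal distance between vase2 and well1 below 0.011 m and z of vase2 in the frame of well1 between -0.004 and 0.004 m) or (horizontal distance between vase2 and well2 below 0.011 m and z of vase2 in the frame of well2 between -0.004 and 0.004 m) or (horizontal distance between vase2 and well3 below 0.011 m and z of vase2 in the frame of well3 between -0.004 and 0.004 m) or (horizontal distance between vase2 and well4 below 0.011 m and z of vase2 in the frame of well4 between -0.004 and 0.004 m)) and ((horizontal distance between vase3 and well1 below 0.011 m and z of vase3 in the frame of well1 between -0.004 and 0.004 m) or (horizontal distance between vase3 and well2 below 0.011 m and z of vase3 in the frame of well2 between -0.004 and 0.004 m) or (horizontal distance between vase3 and well3 below 0.011 m and z of vase3 in the frame of well3 between -0.004 and 0.004 m) or (horizontal distance between vase3 and well4 below 0.011 m and z of vase3 in the frame of well4 between -0.004 and 0.004 m)) and ((horizontal distance between vase4 and well1 below 0.011 m and z of vase4 in the frame of well1 between -0.004 and 0.004 m) or (horizontal distance between vase4 and well2 below 0.011 m and z of vase4 in the frame of well2 between -0.004 and 0.004 m) or (horizontal distance between vase4 and well3 below 0.011 m and z of vase4 in the frame of well3 between -0.004 and 0.004 m) or (horizontal distance between vase4 and well4 below 0.011 m and z of vase4 in the frame of well4 between -0.004 and 0.004 m)) and z of brush_tip in the frame of brush_pot below 0.035 m and horizontal distance between brush_tip and brush_pot below 0.022 m and angle between brush's own z axis and vertical below 0.4 rad and horizontal distance between wash_lid and wash_tub below 0.008 m and z of wash_lid in the frame of wash_tub between 0.055 and 0.064 m and angle between wash_lid's own z axis and vertical below 0.1 rad and angle between each of wash_tub, rinse_tub, brush_pot's own z axis and vertical below 0.15 rad); the robot touches nothing.
It fails at once if the wash tub, the rinse tub or the brush pot is tipped over (more than 30 degrees) (angle between any of wash_tub, rinse_tub, brush_pot's own z axis and vertical above 0.52 rad).
It fails at once if the tumbler, the sponge or the round scraper is moved more than 40 mm (distance of any of tumbler, sponge, rib from where it was at the start of the episode above 0.04 m).
Of vase1, vase2, vase3, vase4 only 2 to 4 are there at a start; the rules pass over those that are not, and their reading is None.
At some moment in a run one of vase1, vase2, vase3, vase4 may be knocked a few centimetres aside while the robot is not near it.
It also fails if it takes over 210 s, if anything falls off the work surface, if the arm or the gripper's body presses on something with over 40 N, if the wrist force passes 120 N, or if a joint passes its speed limit or range.

### The arm

A 6-joint arm with a two-finger parallel gripper is mounted at the origin on the work surface. World frame = base frame: x ahead of the robot, y to its left, z up, the work surface at z = 0. Lengths are in m, angles in rad, forces in N, time in s.
With the tool pointing down it reaches from about 0.275 to 0.725 m from the base axis. Payload 5.6 kg.
Tool frame: the origin (TCP) lies on the centre line of the jaws, within the pads' length; the fingertips stand 25 mm ahead of it and the grasp point (between the pads) lies 6 mm ahead of it; z points along the fingers, y is the direction in which the jaws open and shut (so a half turn about z gives the same grasp; the last joint's range is limited). The gripper opens to 85 mm and grips with 20 to 120 N. Pads are 22 mm wide; open, the fingers measure 114 mm over their backs; the gripper's body (76 mm by 85 mm) begins 54 mm behind the grasp point. The pads swing forward as they close: fully open they stand 13 mm farther back than shut.
Start: joints at [-1.026, 0.255, 0.108, 0, -1.424, -0.285], TCP at [0.141, -0.532, 0.256] pointing down, gripper open.
Joint ranges: [-2.95, 2.95], [-1.21, 1.97], [-1.09, 1.5], [-2.87, 1.71], [-2.94, -0.07], [-3.05, 3.05]. Speed limits (rad/s): [2.57, 2.57, 3.14, 3.14, 3.14, 3.14].

### API

Orientations are given as a unit quaternion [w, x, y, z].
In Python, from rig import r, vision gives the robot as it stands.
- The arm moves only by the tool carry_out, never from a script. Its argument "rows" is a list of rows, each an object with "claw": the closure, from 0 (fully open) to 1 (shut); "travel": the shift along the tool's x, y, z in mm, a list of three; "twist": the turn, a rotation vector about the tool's x, y, z in degrees, a list of three. A call has 1 to 20 rows; each row is the pose to reach, as a shift and turn from the pose commanded when the call began, along the tool's axes at that moment; what a row does not reach only later rows make up. A row lasts 1/12 s, in which the tool goes at most 41.7 mm and 7.16 degrees, less where a joint would pass 70% of its speed; a pose out of reach is approached as far as the arm can. A call with a gripper value outside its range is refused whole. The fingers move at their own pace and stop on an object; "newtons" is the grip in N (left out, the last holds). Time passes only in rows, so rows that repeat a pose let the fingers close. It gives the time, the measured TCP pose, the force and the opening at its end, in the units of the state.
- r.state(): the state, without advancing time (a new reading comes with each control period).
- vision.capture(name): name is "side" or "top" or "wrist"; returns a dict with "pixels" (384x512x3 uint8, red, green, blue), "intrinsics" (3x3 intrinsics, pixels), "world_from_camera" (4x4, takes a point from camera to world coordinates); the wrist camera has in their place "tool_from_camera" (4x4, takes a point from camera to tool coordinates, whose origin is the TCP and whose axes are the flange's). Camera axes: x right, y down, z forward; pixel columns grow to the right and rows downward; lengths in m; the calibration is good to about 2 mm. A picture is of the moment at which its call begins: read the wrist's pose just before it. There is no depth.
- r.job_done(): hands the job in, once; it reports no verdict.
Trained networks look in a picture, given as the dict that the camera call returned (one of the last four; its "shot" number tells which), for a name from the list of things; names that differ only in an ending like _2 or _b are one class to them, and where a whole thing is asked for, a point or a joint stands for the part that bears it (a point fixed in the world has none). Each returns a list of dicts, best first, with "p" (0 to 1); they miss things now and then, are a little off and sometimes report something else, mostly with a low value. They report only what shows in the picture. A call takes as long as a camera call. They do not tell look-alikes from the thing itself.
- vision.find_in(picture, thing): "location" ([row, column] in pixels, amid what is visible of it).
- vision.masks_of(picture, thing): "pixels" (384x512 bool, what is visible of it) and "location" ([row, column] in pixels, amid what is visible of it).
- vision.landmark_of(picture, thing): "location" ([row, column] in pixels: a listed point, or the origin of a listed thing).
The state is a dict: "time_s": time; "qpos": joint angles; "qvel": joint speeds; "effort": joint torques, N m; "tcp_pos": TCP position; "eef_rot": TCP orientation; "contact_force": force on the tool from outside, world axes, zero at the start; "ft_torque": the same for the moment, N m; "grip_width": finger opening in m.
Only numpy, scipy, OpenCV 4.12 (cv2) and the standard library are available. Lean on these libraries where they do the work, as an engineer would, in place of code of your own. Each camera call takes 0.05 s, during which the arm holds its last target.

## Working session

There is one attempt and no reset: what is moved stays moved. The work goes in short steps, Python scripts to look and compute and a tool call to move; the robot and the scene stay as the last step left them, time stands still between calls to the robot, and variables do not carry over. Pictures are saved under pics/ and viewed, and the job is handed in when it is done.

Besides the shell and the picture viewer there is one more tool, called as name(argument=value, ...) on one line, values as JSON. carry_out: Moves the arm, as the interface text tells. Its arguments: {"type":"object","properties":{"rows":{"type":"array","items":{"type":"object","properties":{"claw":{"type":"number"},"travel":{"type":"array","items":{"type":"number"}},"twist":{"type":"array","items":{"type":"number"}}}}},"newtons":{"type":"number"}},"required":["rows"]}

```bash
ls; mkdir -p pics; python3 - <<'E'
from rig import r, vision
import cv2
s=r.state();print(s)
for n in ["side","top","wrist"]:
    c=vision.capture(n);print(n,c["intrinsics"],c.get("world_from_camera",c.get("tool_from_camera")))
    cv2.imwrite(f"pics/{n}0.png",c["pixels"][:,:,::-1])
E
```

```text
pics
{'time_s': 0.0, 'qpos': array([-1.02640930e+00,  2.55760177e-01,  1.06996638e-01, -4.80967036e-04,
       -1.42392563e+00, -2.84628727e-01]), 'qvel': array([ 0.00050309,  0.0012241 ,  0.00028905, -0.00034549,  0.00115982,
        0.00100926]), 'effort': array([-5.73673169e-04, -3.86630094e+01,  2.37938261e+01,  5.36529064e+00,
       -6.09198338e-03,  2.72667222e-05]), 'tcp_pos': array([ 0.14122029, -0.53108526,  0.25538474]), 'eef_rot': array([-1.63442909e-04, -1.29479127e-01,  9.91581667e-01,  9.62067745e-04]), 'contact_force': array([-0.25600046,  0.63797486, -0.21720057]), 'ft_torque': array([ 0.00840976, -0.00348843, -0.03684537]), 'grip_width': 0.08522788847927072}
side [[449.46777101   0.         254.42892649]
 [  0.         449.46777101 197.44263372]
 [  0.           0.           1.        ]] [[-7.04135476e-01 -4.26969108e-01  5.67354045e-01 -4.32607860e-01]
 [-7.10064806e-01  4.22168986e-01 -5.63543537e-01  9.22133144e-01]
 [ 1.09639993e-03 -7.99669137e-01 -6.00439897e-01  1.09887889e+00]
 [ 0.00000000e+00  0.00000000e+00  0.00000000e+00  1.00000000e+00]]
top [[473.52884557   0.         255.21550502]
 [  0.         473.52884557 194.350035  ]
 [  0.           0.           1.        ]] [[ 0.02593764 -0.99021576  0.13711302  0.26567456]
 [-0.99964335 -0.02656426 -0.00274203 -0.00244364]
 [ 0.00635751 -0.136993   -0.99055161  1.62146503]
 [ 0.          0.          0.          1.        ]]
wrist [[275.76675439   0.         252.43647817]
 [  0.         275.76675439 192.17850062]
 [  0.           0.           1.        ]] [[ 1.37278673e-03 -9.49301830e-01 -3.14363087e-01  7.99358302e-02]
 [ 9.99997970e-01  8.39573041e-04  1.83156275e-03  4.45234431e-04]
 [-1.47477510e-03 -3.14364963e-01  9.49301056e-01 -1.17410537e-01]
 [ 0.00000000e+00  0.00000000e+00  0.00000000e+00  1.00000000e+00]]
```

View pics/side0.png

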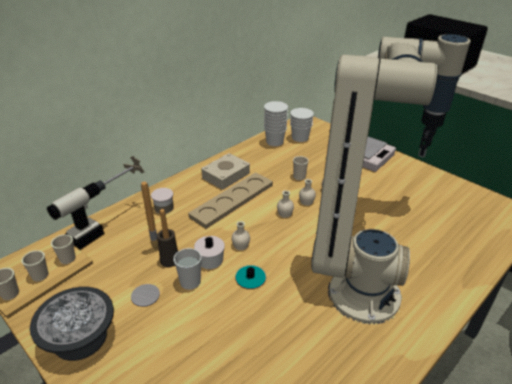

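View pics/top0.png

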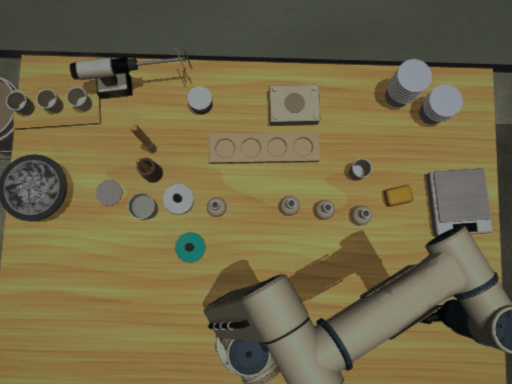

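View pics/wrist0.png

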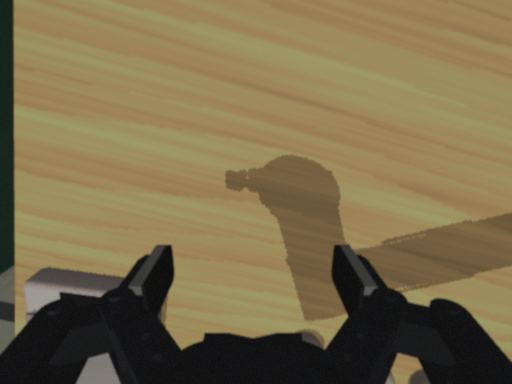

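```bash
cat > h.py <<'E'
from rig import r, vision
import cv2, numpy as np
from scipy.spatial.transform import Rotation as R
def rot(q): return R.from_quat([q[1],q[2],q[3],q[0]])
def cap(n):
    s=r.state(); c=vision.capture(n)
    if n=="wrist":
        T=np.eye(4);T[:3,:3]=rot(s["eef_rot"]).as_matrix();T[:3,3]=s["tcp_pos"]
        c["W"]=T@c["tool_from_camera"]
    else: c["W"]=c["world_from_camera"]
    return c
def ray(c,rc):
    K=c["intrinsics"];d=np.linalg.solve(K,[rc[1],rc[0],1.0]);W=c["W"]
    d=W[:3,:3]@d; return W[:3,3],d/np.linalg.norm(d)
def atz(c,rc,z):
    o,d=ray(c,rc);return o+d*(z-o[2])/d[2]
def tri(*obs):
    A=np.zeros((3,3));b=np.zeros(3)
    for c,rc in obs:
        o,d=ray(c,rc);P=np.eye(3)-np.outer(d,d);A+=P;b+=P@o
    x=np.linalg.solve(A,b)
    return x,[float(np.linalg.norm((np.eye(3)-np.outer(ray(c,rc)[1],ray(c,rc)[1]))@(x-ray(c,rc)[0]))) for c,rc in obs]
def proj(c,p):
    W=c["W"];q=W[:3,:3].T@(np.array(p)-W[:3,3]);u=c["intrinsics"]@q;return u[1]/u[2],u[0]/u[2]
def save(c,f,box=None,k=1):
    im=c["pixels"][:,:,::-1]
    if box: im=im[box[0]:box[1],box[2]:box[3]]
    cv2.imwrite("pics/"+f,cv2.resize(im,None,fx=k,fy=k,interpolation=cv2.INTER_CUBIC))
E
python3 - <<'E'
from h import *
np.set_printoptions(precision=4,suppress=True)
t=cap("top");s=cap("side")
Z=dict(vase1=0,brush=0.012,brush_tip=.012,brush_grip=.17,brush_pot=0,wash_tub=0,wash_lid=.06,rinse_tub=0,tumbler=0,sponge=0,rib=0,setter=0,well1=.015,well2=.015,well3=.015,well4=.015)
for n,z in Z.items():
    for c,nm in ((t,"top"),(s,"side")):
        for d in vision.landmark_of(c,n)[:5]:
            print(n,nm,round(d["p"],2),np.round(d["location"],1),atz(c,d["location"],z))
save(t,"t1.png",(100,280,60,400),2.3);save(s,"s1.png",(130,330,100,350),3)
E
```

```text
vase1 top 0.83 [204.7 290.3] [ 0.4573 -0.1288  0.    ]
vase1 top 0.82 [209.3 216.4] [0.4346 0.1252 0.    ]
vase1 top 0.52 [208.5 320.5] [ 0.4469 -0.2331  0.    ]
vase1 top 0.17 [146.1 274.2] [ 0.6627 -0.0691  0.    ]
vase1 side 0.78 [211.9 284.1] [ 0.4575 -0.1254  0.    ]
vase1 side 0.64 [202.5 306.8] [ 0.434  -0.2349  0.    ]
vase1 side 0.58 [244.7 242.7] [0.4356 0.1185 0.    ]
vase1 side 0.33 [176.4 299.9] [ 0.5749 -0.3568  0.    ]
brush top 0.82 [151.  152.1] [0.6307 0.3548 0.012 ]
brush top 0.48 [173.5 151.8] [0.5514 0.3514 0.012 ]
brush side 0.68 [249.6 155.3] [0.6223 0.3611 0.012 ]
brush_tip top 0.74 [149.9 154.2] [0.6348 0.3477 0.012 ]
brush_tip side 0.79 [250.5 156.1] [0.6166 0.3618 0.012 ]
brush_grip top 0.69 [130.4 138.2] [0.6599 0.3671 0.17  ]
brush_grip top 0.44 [159.7 143.5] [0.5664 0.345  0.17  ]
brush_grip side 0.94 [201.2 149. ] [0.6822 0.3204 0.17  ]
brush_grip side 0.51 [222.8 164.3] [0.5519 0.3506 0.17  ]
brush_pot top 0.7 [172.2 153. ] [0.5583 0.3501 0.    ]
brush_pot side 0.81 [263.5 169.4] [0.5433 0.3603 0.    ]
brush_pot side 0.44 [210.2 283.9] [ 0.4652 -0.1327
[... 2300 characters left out ...]

well3 side 0.82 [215.1 209.1] [0.6335 0.1069 0.015 ]
well3 side 0.74 [222.3 162. ] [0.7246 0.2596 0.015 ]
well3 side 0.62 [184.4 256.6] [ 0.6496 -0.1655  0.015 ]
well3 side 0.55 [201.7 223. ] [0.6592 0.0133 0.015 ]
well4 top 0.86 [147.6 275.1] [ 0.6538 -0.0717  0.015 ]
well4 top 0.75 [147.5 223.1] [0.6492 0.1088 0.015 ]
well4 top 0.75 [148.1 251.4] [0.6497 0.0106 0.015 ]
well4 top 0.72 [148.8 298.5] [ 0.6517 -0.153   0.015 ]
well4 side 0.95 [194.  240.2] [ 0.6487 -0.0705  0.015 ]
well4 side 0.82 [215.1 209.1] [0.6335 0.1069 0.015 ]
well4 side 0.74 [222.3 162. ] [0.7246 0.2596 0.015 ]
well4 side 0.62 [184.4 256.6] [ 0.6496 -0.1655  0.015 ]
well4 side 0.55 [201.7 223. ] [0.6592 0.0133 0.015 ]
```

View pics/t1.png

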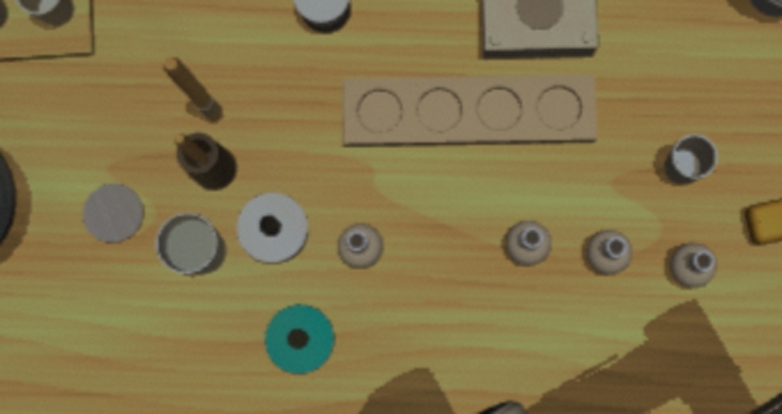

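View pics/s1.png

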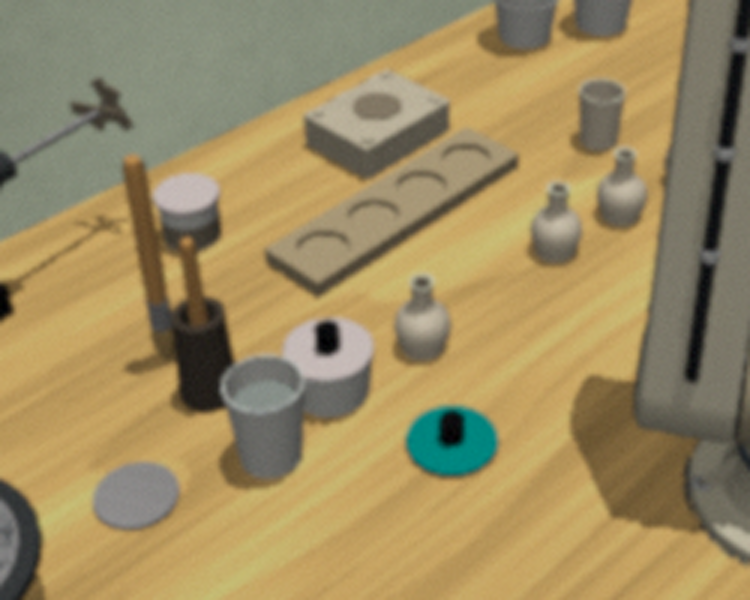

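```bash
cat >> h.py <<'E'
def rel(p,down_yaw=None,Rt=None,s=None):
    """shift (mm, tool axes) and twist (deg) from the present pose to world p, tool orientation matrix Rt"""
    s=s or r.state();R0=rot(s["eef_rot"])
    t=R0.inv().apply(np.array(p)-s["tcp_pos"])*1000
    if down_yaw is not None:
        a=np.radians(down_yaw);x=np.array([np.cos(a),np.sin(a),0]);z=np.array([0,0,-1.]);Rt=np.stack([x,np.cross(z,x),z],1)
    tw=(R0.inv()*R.from_matrix(Rt)).as_rotvec(degrees=True) if Rt is not None else np.zeros(3)
    return np.round(t,1),np.round(tw,2)
E
python3 - <<'E'
from h import *
print(rel((.42,-.25,.30),180),rel((.40,.27,.30),180))
E
```

```text
(array([-341.7,  200.5,  -43.7]), array([ 0.  ,  0.  , 14.89])) (array([-455.9,  708.2,  -43.7]), array([ 0.  ,  0.  , 14.89]))
```

carry_out(rows=[{"claw":0,"travel":[-342,200,-44],"twist":[0,0,14.9]},{"claw":0,"travel":[-342,200,-44],"twist":[0,0,14.9]},{"claw":0,"travel":[-342,200,-44],"twist":[0,0,14.9]},{"claw":0,"travel":[-342,200,-44],"twist":[0,0,14.9]},{"claw":0,"travel":[-342,200,-44],"twist":[0,0,14.9]},{"claw":0,"travel":[-342,200,-44],"twist":[0,0,14.9]},{"claw":0,"travel":[-342,200,-44],"twist":[0,0,14.9]},{"claw":0,"travel":[-342,200,-44],"twist":[0,0,14.9]},{"claw":0,"travel":[-342,200,-44],"twist":[0,0,14.9]},{"claw":0,"travel":[-342,200,-44],"twist":[0,0,14.9]}])

```text
time_s: 2.68
tcp_pos: [0.4221, -0.2481, 0.3009]
eef_rot: [0.001, -0.001, 1.0, -0.0]
contact_force: [1.1, -0.4, 0.3]
grip_width: 0.0856
```

```bash
python3 - <<'E'
from h import *
print(rel((.42,-.25,.30),180),rel((.38,.27,.30),180),r.state()["qpos"])
E
```

```text
(array([ 2.1, -1.9,  0.9]), array([-0.  ,  0.06,  0.06])) (array([ 41.6, 518.1,   0.8]), array([-0.  ,  0.06,  0.06])) [-2.10698178e-01  1.23974992e-01  5.67639659e-02 -2.16522659e-04
 -1.50249756e+00 -1.35905564e+00]
```

carry_out(rows=[{"claw":0,"travel":[42,518,1],"twist":[0,0,0]},{"claw":0,"travel":[42,518,1],"twist":[0,0,0]},{"claw":0,"travel":[42,518,1],"twist":[0,0,0]},{"claw":0,"travel":[42,518,1],"twist":[0,0,0]},{"claw":0,"travel":[42,518,1],"twist":[0,0,0]},{"claw":0,"travel":[42,518,1],"twist":[0,0,0]},{"claw":0,"travel":[42,518,1],"twist":[0,0,0]},{"claw":0,"travel":[42,518,1],"twist":[0,0,0]},{"claw":0,"travel":[42,518,1],"twist":[0,0,0]},{"claw":0,"travel":[42,518,1],"twist":[0,0,0]},{"claw":0,"travel":[42,518,1],"twist":[0,0,0]},{"claw":0,"travel":[42,518,1],"twist":[0,0,0]},{"claw":0,"travel":[42,518,1],"twist":[0,0,0]},{"claw":0,"travel":[42,518,1],"twist":[0,0,0]},{"claw":0,"travel":[42,518,1],"twist":[0,0,0]}])

```text
time_s: 3.93
tcp_pos: [0.3783, 0.2686, 0.2989]
eef_rot: [-0.0, -0.001, 1.0, -0.0]
contact_force: [-0.4, -0.1, 1.1]
grip_width: 0.0855
```

```bash
python3 - <<'E'
from h import *
np.set_printoptions(precision=4,suppress=True)
for i in range(3):
    s=r.state();print(s["tcp_pos"],s["eef_rot"])
    c=cap("wrist")
print(s["qpos"])
save(c,"w1.png",None,1.5)
t=cap("top");sd=cap("side")
save(t,"t2.png",(100,280,60,400),2.3);save(sd,"s2.png",(130,330,100,350),3)
E
```

```text
[0.3783 0.2686 0.2989] [-0.0003 -0.0009  1.     -0.0004]
[0.3785 0.2677 0.2992] [-0.0001 -0.0003  1.     -0.0003]
[0.3786 0.2672 0.2994] [ 0.0001  0.0002  1.     -0.    ]
[ 0.9543  0.0717 -0.006   0.0002 -1.4931 -2.5255]
```

View pics/w1.png

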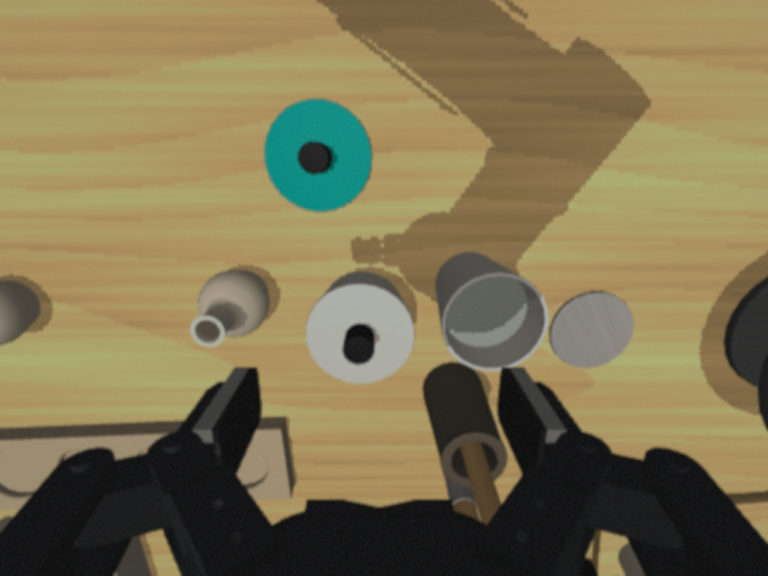

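View pics/t2.png

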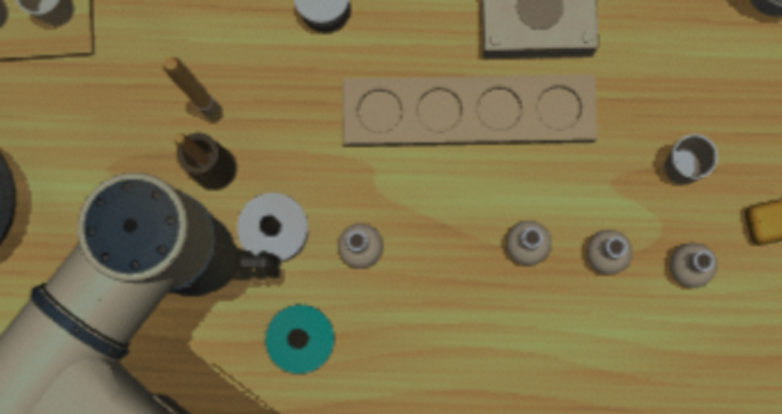

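View pics/s2.png

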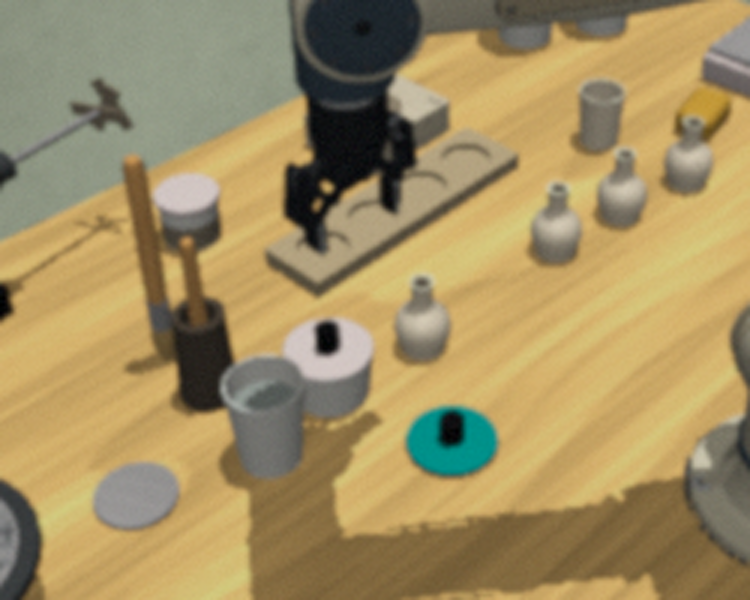

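```bash
python3 - <<'E'
from h import *
np.set_printoptions(precision=4,suppress=True)
c=cap("wrist");t=cap("top");sd=cap("side")
f=1.5
for n,(u,v),z in [("lid",(360,333),.066),("knob",(358,349),.096),("rinse",(495,321),.110),("pot mouth",(475,457),.12),("vaseA lip",(208,330),.1)]:
    print("w",n,atz(c,(v/f,u/f),z))
T=lambda u,v:(v/2.3+100,u/2.3+60)
for n,(u,v),z in [("lid",(273,228),.066),("knob",(270,225),.096),("rinse",(189,244),.110),("pot mouth",(199,153),.12),("vaseA lip",(357,241),.1),
 ("B",(532,238),.1),("C",(615,247),.1),("D",(703,261),.1),("w1",(380,110),.015),("w2",(439,110),.015),("w3",(499,108),.015),("w4",(559,107),.015),("brushtop",(181,138),.22),("bigtop",(171,64),.29)]:
    print("t",n,atz(t,T(u,v),z))
S=lambda u,v:(v/3+130,u/3+100)
for n,(u,v),z in [("lid",(328,352),.066),("knob",(327,327),.096),("rinse",(263,383),.110),("pot mouth",(200,322),.12),("A",(422,284),.1),("B",(559,190),.1),("C",(624,156),.1),("D",(693,123),.1),("brushtop",(188,242),.22)]:
    print("s",n,atz(sd,S(u,v),z))
print("btop",tri((t,T(181,138)),(sd,S(187,241))))
print("bmouth",tri((t,T(200,156)),(sd,S(197,322))))
print("bigtop",tri((t,T(171,64)),(sd,S(134,160))))
m=[d for d in vision.masks_of(c,"brush_pot")]
print([(d["p"],d["location"]) for d in m])
m=[d for d in vision.masks_of(c,"wash_lid")]
print([(d["p"],d["location"],d["pixels"].sum()) for d in m])
E
```

```text
w lid [0.4586 0.2509 0.066 ]
w knob [0.4599 0.2503 0.096 ]
w rinse [0.4281 0.3615 0.11  ]
w pot mouth [0.5526 0.3523 0.12  ]
w vaseA lip [0.4402 0.1257 0.1   ]
t lid [0.4582 0.2459 0.066 ]
t knob [0.4587 0.2455 0.096 ]
t rinse [0.4272 0.3547 0.11  ]
t pot mouth [0.5546 0.3459 0.12  ]
t vaseA lip [0.4388 0.1217 0.1   ]
t B [ 0.4496 -0.1242  0.1   ]
t C [ 0.44   -0.2411  0.1   ]
t D [ 0.4235 -0.3649  0.1   ]
t w1 [0.6482 0.1014 0.015 ]
t w2 [0.6506 0.0124 0.015 ]
t w3 [ 0.6562 -0.0781  0.015 ]
t w4 [ 0.6603 -0.1687  0.015 ]
t brushtop [0.5547 0.3474 0.22  ]
t bigtop [0.6346 0.3481 0.29  ]
s lid [0.4524 0.2547 0.066 ]
s knob [0.4581 0.249  0.096 ]
s rinse [0.4263 0.3611 0.11  ]
s pot mouth [0.5395 0.3575 0.12  ]
s A [0.4341 0.1275 0.1   ]
s B [ 0.4454 -0.1184  0.1   ]
s C [ 0.436  -0.2334  0.1   ]
s D [ 0.4206 -0.3587  0.1   ]
s brushtop [0.551  0.3503 0.22  ]
btop (array([0.5555, 0.3483, 0.2176]), [0.00034914906618816214, 0.0003491490661882126])
bmouth (array([0.555 , 0.3496, 0.1044]), [0.0023297446810070497, 0.0023297446810069014])
bigtop (array([0.6365, 0.3498, 0.2818]), [0.0005829518521015846, 0.0005829518521015826])
[(0.94, [280.4, 306.5]), (0.39, [184.9, 243.3])]
[(0.85, [102.0, 211.4], np.int64(4267)), (0.65, [223.9, 239.9], np.int64(3775)), (0.56, [219.3, 395.5], np.int64(2298))]
```

```bash
python3 - <<'E'
from h import *
print(r.state()["tcp_pos"],rel((.459,.249,.16),180),rel((.459,.249,.095),180))
E
```

```text
[0.37868696 0.26721805 0.29941515] (array([-80.3, -18.2, 139.4]), array([ 0.01,  0.01, -0.05])) (array([-80.3, -18.2, 204.4]), array([ 0.01,  0.01, -0.05]))
```

carry_out(newtons=40, rows=[{"claw":0.35,"travel":[-80,-18,0],"twist":[0,0,0]},{"claw":0.35,"travel":[-80,-18,0],"twist":[0,0,0]},{"claw":0.35,"travel":[-80,-18,130],"twist":[0,0,0]},{"claw":0.35,"travel":[-80,-18,130],"twist":[0,0,0]},{"claw":0.35,"travel":[-80,-18,130],"twist":[0,0,0]},{"claw":0.35,"travel":[-80,-18,130],"twist":[0,0,0]},{"claw":0.35,"travel":[-80,-18,160],"twist":[0,0,0]},{"claw":0.35,"travel":[-80,-18,180],"twist":[0,0,0]},{"claw":0.35,"travel":[-80,-18,195],"twist":[0,0,0]},{"claw":0.35,"travel":[-80,-18,204],"twist":[0,0,0]},{"claw":0.35,"travel":[-80,-18,204],"twist":[0,0,0]},{"claw":1,"travel":[-80,-18,204],"twist":[0,0,0]},{"claw":1,"travel":[-80,-18,204],"twist":[0,0,0]},{"claw":1,"travel":[-80,-18,204],"twist":[0,0,0]},{"claw":1,"travel":[-80,-18,204],"twist":[0,0,0]},{"claw":1,"travel":[-80,-18,204],"twist":[0,0,0]},{"claw":1,"travel":[-80,-18,204],"twist":[0,0,0]}])

```text
time_s: 5.85
tcp_pos: [0.4596, 0.2504, 0.0972]
eef_rot: [0.001, -0.0, 1.0, 0.001]
contact_force: [-0.4, 0.1, 6.3]
grip_width: 0.0269
```

carry_out(rows=[{"claw":1,"travel":[0,0,-20],"twist":[0,0,0]},{"claw":1,"travel":[0,0,-60],"twist":[0,0,0]},{"claw":1,"travel":[0,0,-100],"twist":[0,0,0]},{"claw":1,"travel":[0,0,-100],"twist":[0,0,0]},{"claw":1,"travel":[20,-40,-100],"twist":[0,0,0]},{"claw":1,"travel":[20,-80,-100],"twist":[0,0,0]},{"claw":1,"travel":[20,-120,-100],"twist":[0,0,0]},{"claw":1,"travel":[20,-160,-100],"twist":[0,0,0]},{"claw":1,"travel":[20,-200,-100],"twist":[0,0,0]},{"claw":1,"travel":[20,-240,-100],"twist":[0,0,0]},{"claw":1,"travel":[20,-249,-100],"twist":[0,0,0]},{"claw":1,"travel":[20,-249,-100],"twist":[0,0,0]},{"claw":1,"travel":[20,-249,-60],"twist":[0,0,0]},{"claw":1,"travel":[20,-249,-20],"twist":[0,0,0]},{"claw":1,"travel":[20,-249,10],"twist":[0,0,0]},{"claw":1,"travel":[20,-249,30],"twist":[0,0,0]},{"claw":1,"travel":[20,-249,40],"twist":[0,0,0]},{"claw":1,"travel":[20,-249,40],"twist":[0,0,0]}])

```text
time_s: 7.35
tcp_pos: [0.4369, 0.001, 0.0531]
eef_rot: [-0.002, -0.0, 1.0, -0.001]
contact_force: [-0.2, 0.1, 0.4]
grip_width: 0.0264
```

```bash
python3 - <<'E'
from h import *
print(r.state()["tcp_pos"],r.state()["contact_force"])
sd=cap("side");save(sd,"s3.png",(130,330,100,350),3)
print(r.state()["tcp_pos"],r.state()["contact_force"])
E
```

```text
[0.43691186 0.00096829 0.05305138] [-0.1975976   0.13453183  0.41552564]
[0.43809186 0.00111996 0.05462823] [-0.20970548 -0.00516978 -0.23538493]
```

View pics/s3.png

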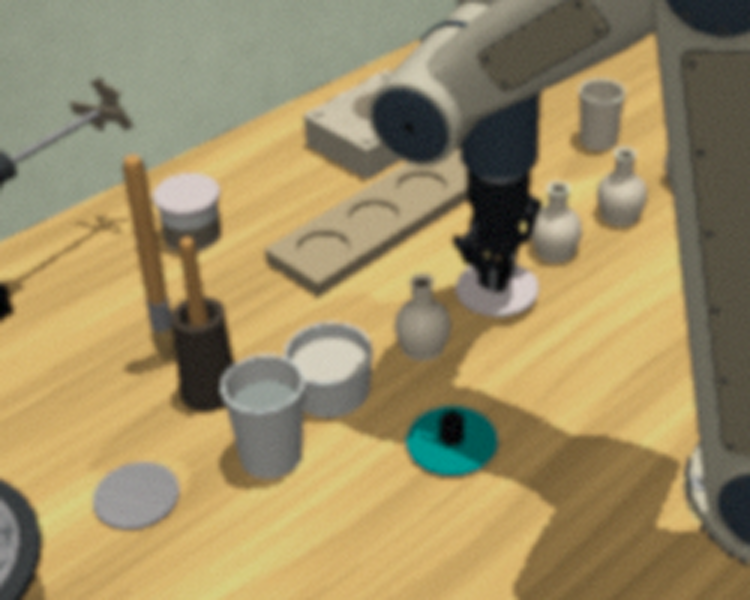

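carry_out(rows=[{"claw":1,"travel":[0,0,6],"twist":[0,0,0]},{"claw":1,"travel":[0,0,10],"twist":[0,0,0]},{"claw":1,"travel":[0,0,12],"twist":[0,0,0]},{"claw":1,"travel":[0,0,12],"twist":[0,0,0]}])

```text
time_s: 7.73
tcp_pos: [0.4385, 0.0007, 0.0433]
eef_rot: [0.0, 0.0, 1.0, 0.0]
contact_force: [-0.5, -0.1, -1.5]
grip_width: 0.0264
```

carry_out(rows=[{"claw":1,"travel":[0,0,1],"twist":[0,0,0]},{"claw":1,"travel":[0,0,2],"twist":[0,0,0]},{"claw":1,"travel":[0,0,2],"twist":[0,0,0]}])

```text
time_s: 7.98
tcp_pos: [0.4386, 0.0006, 0.0413]
eef_rot: [0.0, 0.0, 1.0, 0.0]
contact_force: [0.6, -0.1, -0.7]
grip_width: 0.0266
```

carry_out(rows=[{"claw":1,"travel":[0,0,1.5],"twist":[0,0,0]},{"claw":1,"travel":[0,0,1.5],"twist":[0,0,0]},{"claw":0.4,"travel":[0,0,1],"twist":[0,0,0]},{"claw":0.4,"travel":[0,0,1],"twist":[0,0,0]},{"claw":0.4,"travel":[0,0,1],"twist":[0,0,0]},{"claw":0.4,"travel":[0,0,1],"twist":[0,0,0]},{"claw":0.4,"travel":[0,0,-30],"twist":[0,0,0]},{"claw":0.2,"travel":[0,0,-60],"twist":[0,0,0]},{"claw":0,"travel":[0,0,-100],"twist":[0,0,0]}])

```text
time_s: 8.73
tcp_pos: [0.4368, 0.0002, 0.1407]
eef_rot: [-0.003, 0.0, 1.0, -0.001]
contact_force: [2.5, 0.5, -0.8]
grip_width: 0.0736
```

```bash
python3 - <<'E'
from h import *
print(r.state()["tcp_pos"],r.state()["contact_force"])
print(rel((.50,.03,.32),180),rel((.56,.29,.32),180))
E
```

```text
[4.36819081e-01 1.97615214e-04 1.40650082e-01] [ 2.54276543  0.49860432 -0.78954935]
(array([ -62.3,   29.6, -179.7]), array([-0.07, -0.29, -0.04])) (array([-122.1,  289.7, -180.3]), array([-0.07, -0.29, -0.04]))
```

carry_out(rows=[{"claw":0,"travel":[-62,30,-180],"twist":[0,0,0]},{"claw":0,"travel":[-62,30,-180],"twist":[0,0,0]},{"claw":0,"travel":[-62,30,-180],"twist":[0,0,0]},{"claw":0,"travel":[-62,30,-180],"twist":[0,0,0]},{"claw":0,"travel":[-62,30,-180],"twist":[0,0,0]},{"claw":0,"travel":[-122,290,-180],"twist":[0,0,0]},{"claw":0,"travel":[-122,290,-180],"twist":[0,0,0]},{"claw":0,"travel":[-122,290,-180],"twist":[0,0,0]},{"claw":0,"travel":[-122,290,-180],"twist":[0,0,0]},{"claw":0,"travel":[-122,290,-180],"twist":[0,0,0]},{"claw":0,"travel":[-122,290,-180],"twist":[0,0,0]},{"claw":0,"travel":[-122,290,-180],"twist":[0,0,0]},{"claw":0,"travel":[-122,290,-180],"twist":[0,0,0]},{"claw":0,"travel":[-122,290,-180],"twist":[0,0,0]}])

```text
time_s: 9.9
tcp_pos: [0.5606, 0.2916, 0.3198]
eef_rot: [-0.001, -0.001, 1.0, -0.001]
contact_force: [-0.3, -0.7, 0.1]
grip_width: 0.0855
```

```bash
python3 - <<'E'
from h import *
cap("side");cap("side")
c=cap("wrist");save(c,"w4.png",None,1.5);print(r.state()["tcp_pos"],r.state()["eef_rot"],r.state()["qpos"])
t=cap("top");save(t,"t4.png",(100,280,60,400),2.3)
sd=cap("side");save(sd,"s4.png",(190,290,120,260),5)
E
```

```text
[0.56064136 0.28965107 0.32174614] [2.71512993e-04 5.53409139e-04 9.99999807e-01 7.21730343e-05] [ 7.24194844e-01  4.20220693e-01  5.08180011e-01  2.52896948e-04
 -1.65825340e+00 -2.29607584e+00]
```

View pics/w4.png

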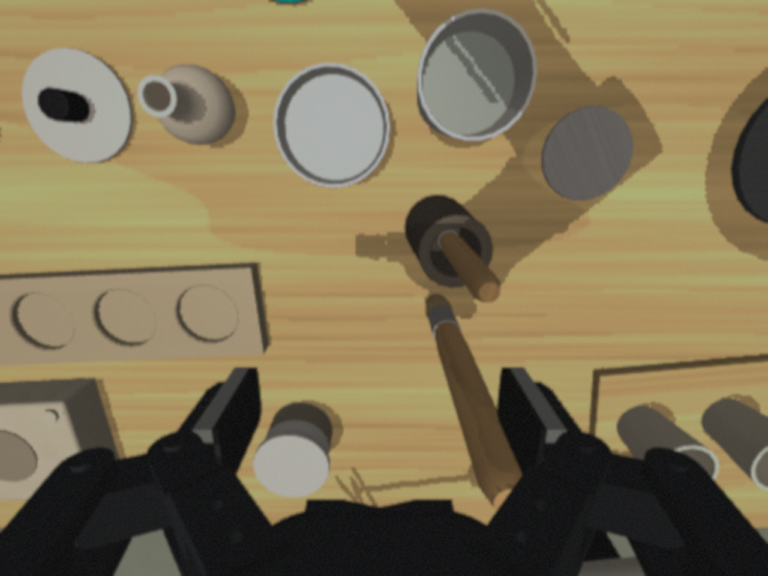

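View pics/s4.png

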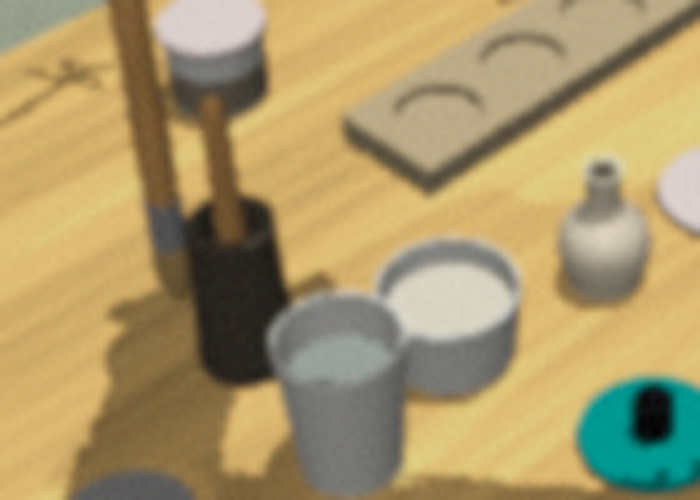

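```bash
cat > ax.py <<'E'
from h import *
def axis(obs):
    # obs: (c, rcA, rcB): planes -> line
    N=[];D=[]
    for c,a,b in obs:
        o,d1=ray(c,a);_,d2=ray(c,b);n=np.cross(d1,d2);n/=np.linalg.norm(n);N.append(n);D.append(n@o)
    d=np.cross(N[0],N[1]);d/=np.linalg.norm(d);d*=np.sign(d[2])
    return np.array(N),np.array(D),d
E
python3 - <<'E'
from ax import *
np.set_printoptions(precision=4,suppress=True)
c=cap("wrist");t=cap("top");sd=cap("side")
w=lambda u,v:(v/1.5,u/1.5)
S=lambda u,v:(v/5+190,u/5+120)
T=lambda u,v:(v/2.3+100,u/2.3+60)
top,e=tri((c,w(487,291)),(sd,S(210,100)),(t,T(181,137)));print("top",top,e)
top2,e=tri((c,w(487,291)),(sd,S(210,100)));print("top2",top2,e)
for A,B in (((448,238),(487,291)),((446,236),(487,291))):
    N,D,d=axis([(c,w(*A),w(*B)),(sd,S(210,100),S(231,235))])
    print(d,np.degrees(np.arccos(d[2])),top2-d*.21, top2-d*.05)
# big
for z in (.0,.28): print("big",z,atz(c,w(437,300),z) if z==0 else atz(c,w(505,495),z))
for n,p,z in [("pot",(455,250),.12),("wash rim",(332,125),.06),("rinse rim",(477,75),.11),("lid",(77,104),.01),("A",(157,97),.1),("w1",(208,314),.024),("w2",(125,317),.024),("w3",(45,320),.024)]: print(n,atz(c,w(*p),z))
g=[(d["p"],d["location"]) for d in vision.landmark_of(c,"well1")];print([(p,atz(c,l,.015)) for p,l in g])
E
```

```text
top [0.5556 0.3495 0.2196] [0.001976305791620922, 6.360036249843295e-05, 0.001978378716207008]
top2 [0.5542 0.3507 0.2213] [0.00034659007460190736, 0.0003465900746017202]
[ 0.0103 -0.0067  0.9999] 0.7042758218279603 [0.552  0.3521 0.0113] [0.5537 0.351  0.1713]
[ 0.008  -0.0053  1.    ] 0.5506987330474626 [0.5525 0.3518 0.0113] [0.5538 0.351  0.1713]
big 0.0 [0.6402 0.357  0.    ]
big 0.28 [0.6395 0.352  0.28  ]
pot [0.5546 0.3511 0.12  ]
wash rim [0.4593 0.2511 0.06  ]
rinse rim [0.4287 0.3614 0.11  ]
lid [0.4379 0.0041 0.01  ]
A [0.442 0.125 0.1  ]
w1 [0.6473 0.1069 0.024 ]
w2 [0.6507 0.0168 0.024 ]
w3 [ 0.6541 -0.0704  0.024 ]
[(0.92, array([0.6497, 0.019 , 0.015 ])), (0.68, array([ 0.6553, -0.0753,  0.015 ])), (0.57, array([0.6491, 0.0997, 0.015 ]))]
```

```bash
python3 - <<'E'
from h import *
print(rel((.554,.351,.30),180),rel((.554,.351,.18),180))
E
```

```text
(array([ 6.7, 61. , 21.7]), array([ 0.02,  0.02, -0.05])) (array([  6.7,  60.9, 141.7]), array([ 0.02,  0.02, -0.05]))
```

carry_out(newtons=60, rows=[{"claw":0.2,"travel":[7,35,10],"twist":[0,0,0]},{"claw":0.2,"travel":[7,61,20],"twist":[0,0,0]},{"claw":0.2,"travel":[7,61,20],"twist":[0,0,0]},{"claw":0.2,"travel":[7,61,20],"twist":[0,0,0]},{"claw":0.2,"travel":[7,61,40],"twist":[0,0,0]},{"claw":0.2,"travel":[7,61,70],"twist":[0,0,0]},{"claw":0.2,"travel":[7,61,100],"twist":[0,0,0]},{"claw":0.2,"travel":[7,61,125],"twist":[0,0,0]},{"claw":0.2,"travel":[7,61,138],"twist":[0,0,0]},{"claw":0.2,"travel":[7,61,141],"twist":[0,0,0]},{"claw":0.2,"travel":[7,61,141],"twist":[0,0,0]}])

```text
time_s: 11.27
tcp_pos: [0.5538, 0.3506, 0.1803]
eef_rot: [-0.0, 0.0, 1.0, -0.0]
contact_force: [-0.5, -0.4, 0.3]
grip_width: 0.0682
```

```bash
python3 - <<'E'
from h import *
c=cap("wrist");save(c,"w5.png",None,1.5);print(r.state()["tcp_pos"],r.state()["contact_force"])
E
```

```text
[0.55431378 0.35116909 0.18167107] [ 0.23943298 -0.02002365  0.04436293]
```

View pics/w5.png

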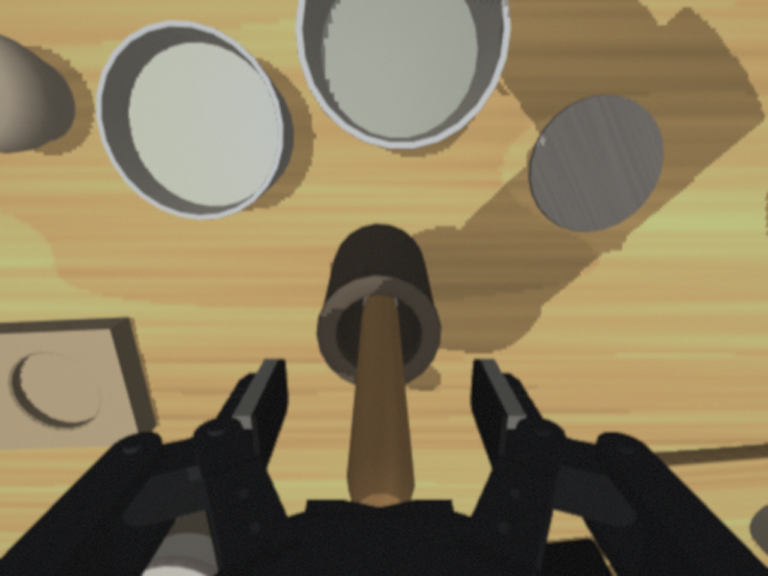

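carry_out(rows=[{"claw":1,"travel":[0,0,0],"twist":[0,0,0]},{"claw":1,"travel":[0,0,0],"twist":[0,0,0]},{"claw":1,"travel":[0,0,0],"twist":[0,0,0]},{"claw":1,"travel":[0,0,0],"twist":[0,0,0]},{"claw":1,"travel":[0,0,0],"twist":[0,0,0]},{"claw":1,"travel":[0,0,0],"twist":[0,0,0]},{"claw":1,"travel":[0,0,0],"twist":[0,0,0]},{"claw":1,"travel":[0,0,-10],"twist":[0,0,0]},{"claw":1,"travel":[0,0,-30],"twist":[0,0,0]},{"claw":1,"travel":[0,0,-60],"twist":[0,0,0]},{"claw":1,"travel":[0,0,-90],"twist":[0,0,0]},{"claw":1,"travel":[0,0,-120],"twist":[0,0,0]},{"claw":1,"travel":[0,0,-150],"twist":[0,0,0]},{"claw":1,"travel":[0,0,-150],"twist":[0,0,0]},{"claw":1,"travel":[0,0,-150],"twist":[0,0,0]}])

```text
time_s: 12.57
tcp_pos: [0.554, 0.3518, 0.3326]
eef_rot: [0.001, 0.0, 1.0, 0.001]
contact_force: [-0.2, -0.3, -1.8]
grip_width: 0.017
```

```bash
python3 - <<'E'
from h import *
c=cap("wrist");save(c,"w6.png",None,1.5);print(r.state()["tcp_pos"],r.state()["contact_force"],r.state()["grip_width"])
sd=cap("side");save(sd,"s6.png",(120,290,80,290),3.5)
t=cap("top");save(t,"t6.png",(100,280,60,400),2.3)
E
```

```text
[0.55345699 0.35168252 0.33048964] [-0.1742828   0.65500376 -1.69413675] 0.016963343820012567
```

View pics/w6.png

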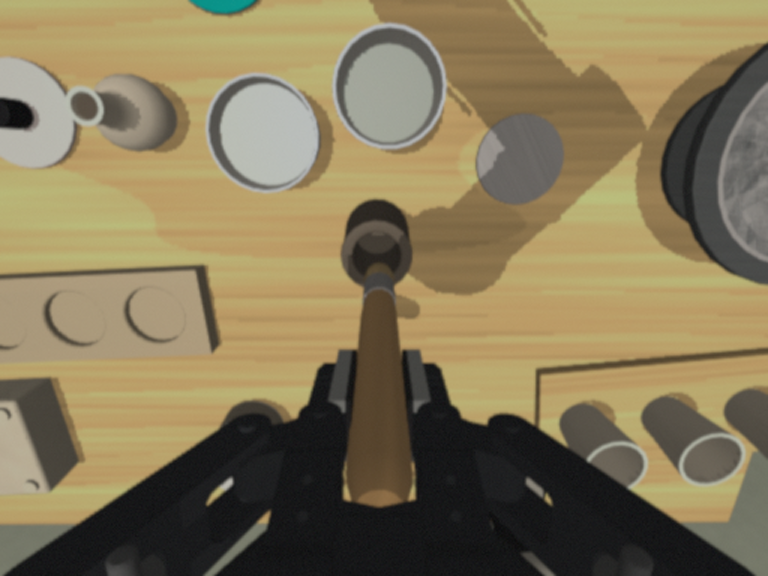

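View pics/s6.png

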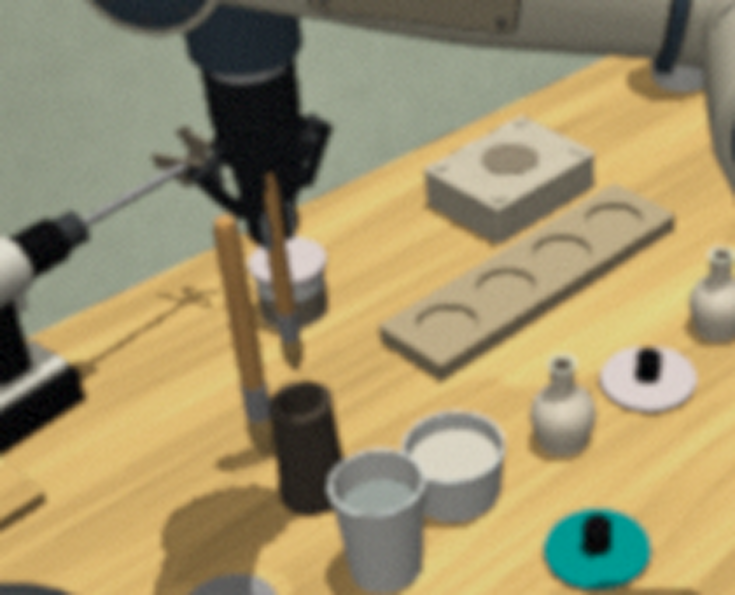

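```bash
python3 - <<'E'
from h import *
np.set_printoptions(precision=4,suppress=True)
c=cap("wrist");sd=cap("side");s=r.state();p=s["tcp_pos"]
w=lambda u,v:(v/1.5,u/1.5)
S=lambda u,v:(v/3.5+120,u/3.5+80)
print(p)
print("tip",tri((c,w(378,264)),(sd,S(294,366))),"top",tri((c,w(379,500)),(sd,S(271,175))))
for z in (.155,.16,.165): print(atz(sd,S(294,366),z)-p,atz(c,w(378,264),z)-p)
print([(d["p"],np.array(d["location"])*1.5) for d in vision.landmark_of(c,"brush_tip")])
print([(d["p"],d["location"],atz(sd,d["location"],.16)-p) for d in vision.landmark_of(sd,"brush_tip")])
print("rinse",atz(c,w(389,87),.11),"wash",atz(c,w(264,132),.06),"pot",atz(c,w(376,252),.12))
E
```

```text
[0.5532 0.3514 0.3288]
tip (array([0.5484, 0.353 , 0.166 ]), [0.001513184229695862, 0.001513184229696045]) top (array([0.5421, 0.3522, 0.3778]), [0.00041598567876075643, 0.00041598567876065815])
[ 0.008  -0.0041 -0.1738] [-0.0029  0.0004 -0.1738]
[ 0.0027 -0.001  -0.1688] [-0.0042  0.0004 -0.1688]
[-0.0026  0.002  -0.1638] [-0.0055  0.0005 -0.1638]
[(0.65, array([267.3, 377.4])), (0.16, array([393.3, 378.3]))]
[(0.68, [249.4, 155.4], array([-0.074 ,  0.0854, -0.1688])), (0.4, [226.4, 260.6], array([-0.2223, -0.2157, -0.1688]))]
rinse [0.4273 0.3598 0.11  ] wash [0.4563 0.2519 0.06  ] pot [0.5496 0.3501 0.12  ]
```

```bash
python3 - <<'E'
from h import *
print(rel((.461,.250,.33),180),rel((.461,.250,.19),180))
E
```

```text
(array([  92.4, -101.4,   -0.4]), array([-0.08, -0.08, -0.01])) (array([  92.2, -101.2,  139.6]), array([-0.08, -0.08, -0.01]))
```

carry_out(rows=[{"claw":1,"travel":[25,-30,0],"twist":[0,0,0]},{"claw":1,"travel":[50,-55,0],"twist":[0,0,0]},{"claw":1,"travel":[75,-80,0],"twist":[0,0,0]},{"claw":1,"travel":[92,-101,0],"twist":[0,0,0]},{"claw":1,"travel":[92,-101,0],"twist":[0,0,0]},{"claw":1,"travel":[92,-101,0],"twist":[0,0,0]},{"claw":1,"travel":[92,-101,40],"twist":[0,0,0]},{"claw":1,"travel":[92,-101,80],"twist":[0,0,0]},{"claw":1,"travel":[92,-101,110],"twist":[0,0,0]},{"claw":1,"travel":[92,-101,130],"twist":[0,0,0]},{"claw":1,"travel":[92,-101,140],"twist":[0,0,0]},{"claw":1,"travel":[92,-101,140],"twist":[0,0,0]},{"claw":1,"travel":[92,-101,140],"twist":[0,0,0]}])

```text
time_s: 14.0
tcp_pos: [0.4623, 0.2511, 0.1907]
eef_rot: [0.0, -0.0, 1.0, -0.0]
contact_force: [1.2, 0.2, -0.7]
grip_width: 0.017
```

```bash
python3 - <<'E'
from h import *
c=cap("wrist");save(c,"w7.png",None,1.5);s=r.state();print(s["tcp_pos"],s["contact_force"],s["time_s"])
sd=cap("side");save(sd,"s7.png",(120,290,80,290),3.5)
print(rel((.461,.250,.29),180),rel((.650,.105,.29),180),rel((.650,.105,.19),180),rel((.650,.105,.183),180))
E
```

```text
[0.46262568 0.25133679 0.19163098] [ 0.36557162  0.13905767 -0.28574094] 14.05
(array([  1.4,  -1.3, -98. ]), array([0.1 , 0.16, 0.  ])) (array([-187.6, -146.3,  -97.7]), array([0.1 , 0.16, 0.  ])) (array([-187.3, -146.4,    2.3]), array([0.1 , 0.16, 0.  ])) (array([-187.3, -146.5,    9.3]), array([0.1 , 0.16, 0.  ]))
```

View pics/w7.png

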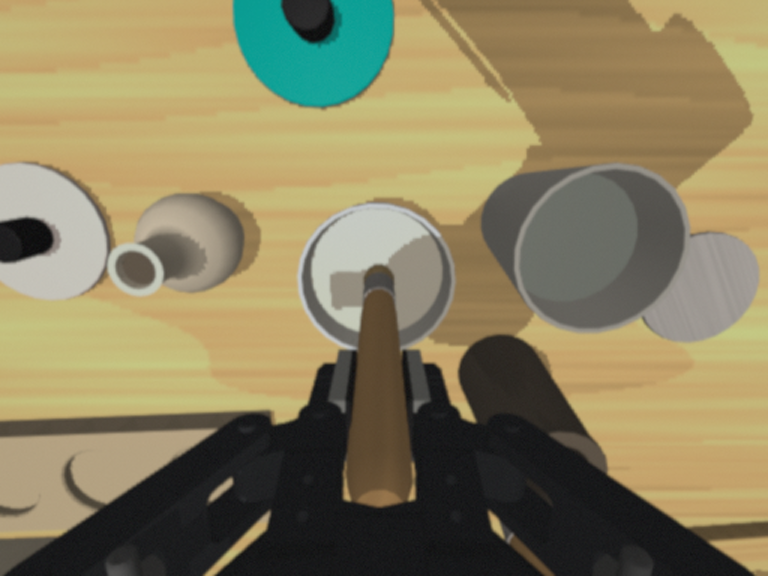

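View pics/s7.png

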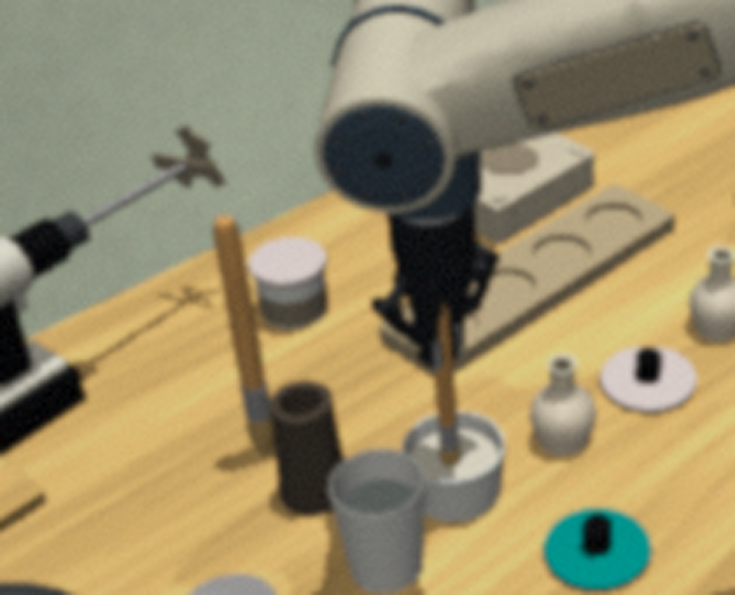

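carry_out(rows=[{"claw":1,"travel":[0,0,5],"twist":[0,0,0]},{"claw":1,"travel":[0,0,5],"twist":[0,0,0]},{"claw":1,"travel":[0,0,-35],"twist":[0,0,0]},{"claw":1,"travel":[0,0,-70],"twist":[0,0,0]},{"claw":1,"travel":[0,0,-100],"twist":[0,0,0]},{"claw":1,"travel":[-30,-23,-100],"twist":[0,0,0]},{"claw":1,"travel":[-60,-46,-100],"twist":[0,0,0]},{"claw":1,"travel":[-90,-70,-100],"twist":[0,0,0]},{"claw":1,"travel":[-120,-95,-100],"twist":[0,0,0]},{"claw":1,"travel":[-150,-120,-100],"twist":[0,0,0]},{"claw":1,"travel":[-187,-146,-100],"twist":[0,0,0]},{"claw":1,"travel":[-187,-146,-100],"twist":[0,0,0]},{"claw":1,"travel":[-187,-146,-100],"twist":[0,0,0]},{"claw":1,"travel":[-187,-146,-65],"twist":[0,0,0]},{"claw":1,"travel":[-187,-146,-35],"twist":[0,0,0]},{"claw":1,"travel":[-187,-146,-15],"twist":[0,0,0]},{"claw":1,"travel":[-187,-146,-3],"twist":[0,0,0]},{"claw":1,"travel":[-187,-146,0],"twist":[0,0,0]},{"claw":1,"travel":[-187,-146,0],"twist":[0,0,0]}])

```text
time_s: 15.68
tcp_pos: [0.6477, 0.1053, 0.1904]
eef_rot: [-0.0, -0.0, 1.0, -0.0]
contact_force: [-0.3, 0.2, -0.7]
grip_width: 0.0171
```

```bash
python3 - <<'E'
from h import *
c=cap("wrist");save(c,"w8.png",None,1.5);s=r.state();print(s["tcp_pos"],s["contact_force"],s["time_s"])
sd=cap("side");save(sd,"s8.png",(150,270,150,310),4.5)
E
```

```text
[0.64843694 0.10523262 0.19161624] [ 0.55239799 -0.23159871 -0.03524526] 15.7333
```

View pics/w8.png

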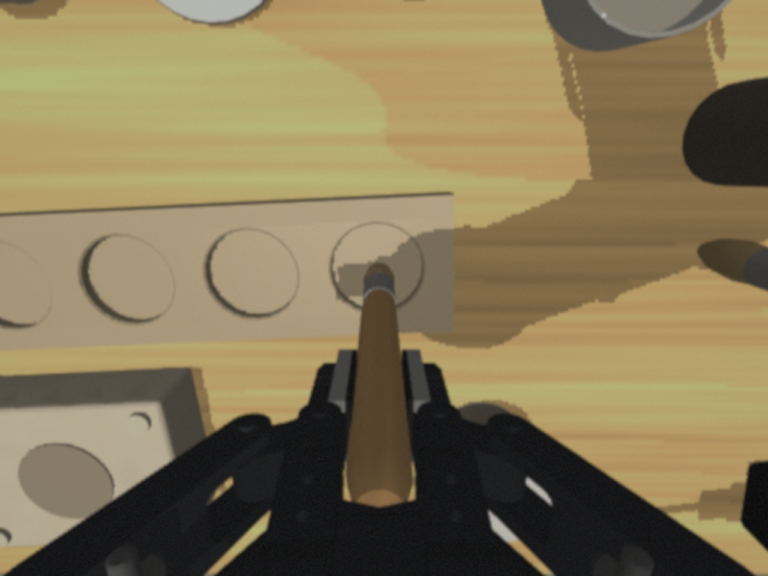

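View pics/s8.png

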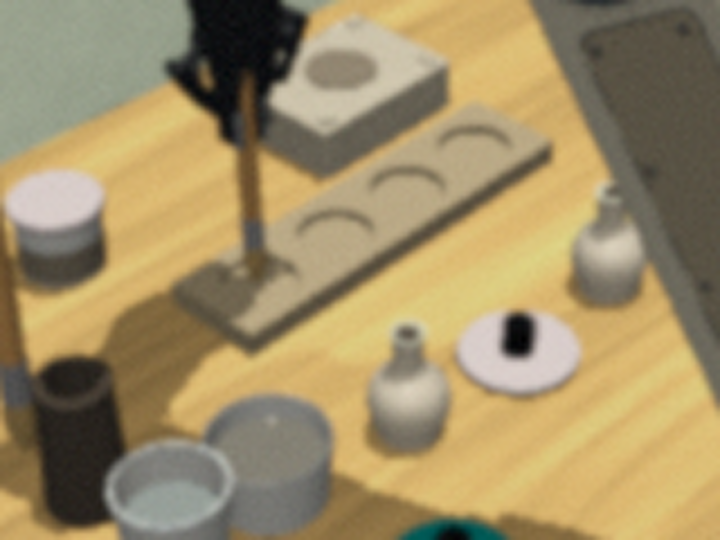

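carry_out(rows=[{"claw":1,"travel":[0,0,2],"twist":[0,0,0]},{"claw":1,"travel":[0,0,4],"twist":[0,0,0]},{"claw":1,"travel":[0,0,5],"twist":[0,0,0]},{"claw":1,"travel":[0,0,6],"twist":[0,0,0]},{"claw":1,"travel":[0,0,6],"twist":[0,0,0]}])

```text
time_s: 16.2
tcp_pos: [0.6486, 0.1046, 0.1844]
eef_rot: [0.0, 0.0, 1.0, 0.0]
contact_force: [0.1, 0.3, 0.3]
grip_width: 0.0169
```

carry_out(rows=[{"claw":1,"travel":[0,0,1],"twist":[0,0,0]},{"claw":1,"travel":[0,0,2],"twist":[0,0,0]},{"claw":1,"travel":[0,0,2],"twist":[0,0,0]}])

```text
time_s: 16.45
tcp_pos: [0.6492, 0.1045, 0.1839]
eef_rot: [0.001, -0.0, 1.0, 0.0]
contact_force: [-0.5, 0.8, 6.2]
grip_width: 0.0171
```

```bash
python3 - <<'E'
from h import *
s=r.state();print(s["tcp_pos"],s["contact_force"],s["time_s"])
print(rel((.461,.250,.186),180),rel((.653,.0145,.187),180))
c=cap("wrist")
w=lambda u,v:(v/1.5,u/1.5)
for p in ((377,266),(252,272),(128,277)): print(atz(c,w(*p),.024))
E
```

```text
[0.64915334 0.1045346  0.18394405] [-0.5205864   0.80055208  6.23451095] 16.45
(array([188.1, 145.5,  -2.5]), array([0.01, 0.15, 0.  ])) (array([ -3.9, -90. ,  -3.1]), array([0.01, 0.15, 0.  ]))
[0.64494717 0.10455697 0.024     ]
[0.64934994 0.01746779 0.024     ]
[ 0.65305801 -0.06951263  0.024     ]
```

carry_out(rows=[{"claw":1,"travel":[0,0,0],"twist":[0,0,0]},{"claw":1,"travel":[0,0,-35],"twist":[0,0,0]},{"claw":1,"travel":[0,0,-70],"twist":[0,0,0]},{"claw":1,"travel":[0,0,-105],"twist":[0,0,0]},{"claw":1,"travel":[31,24,-105],"twist":[0,0,0]},{"claw":1,"travel":[63,49,-105],"twist":[0,0,0]},{"claw":1,"travel":[94,73,-105],"twist":[0,0,0]},{"claw":1,"travel":[125,97,-105],"twist":[0,0,0]},{"claw":1,"travel":[157,121,-105],"twist":[0,0,0]},{"claw":1,"travel":[188,146,-105],"twist":[0,0,0]},{"claw":1,"travel":[188,146,-105],"twist":[0,0,0]},{"claw":1,"travel":[188,146,-75],"twist":[0,0,0]},{"claw":1,"travel":[188,146,-40],"twist":[0,0,0]},{"claw":1,"travel":[188,146,-10],"twist":[0,0,0]},{"claw":1,"travel":[188,146,-2],"twist":[0,0,0]},{"claw":1,"travel":[188,146,-2],"twist":[0,0,0]},{"claw":1,"travel":[188,146,-2],"twist":[0,0,0]},{"claw":1,"travel":[188,146,-2],"twist":[0,0,0]}])

```text
time_s: 18.0
tcp_pos: [0.4619, 0.2513, 0.1866]
eef_rot: [0.002, 0.0, 1.0, 0.001]
contact_force: [-0.3, -0.6, -0.7]
grip_width: 0.0171
```

```bash
python3 - <<'E'
from h import *
s=r.state();print(s["tcp_pos"],s["contact_force"],s["time_s"])
print(rel((.652,.0145,.187),180))
t=cap("top");save(t,"t9.png",(100,280,60,400),2.3)
E
```

```text
[0.46188414 0.25126545 0.18658283] [-0.27029887 -0.58313124 -0.70439415] 18.0
(array([-190.1, -236.7,   -0.3]), array([ 0.12,  0.19, -0.01]))
```

View pics/t9.png

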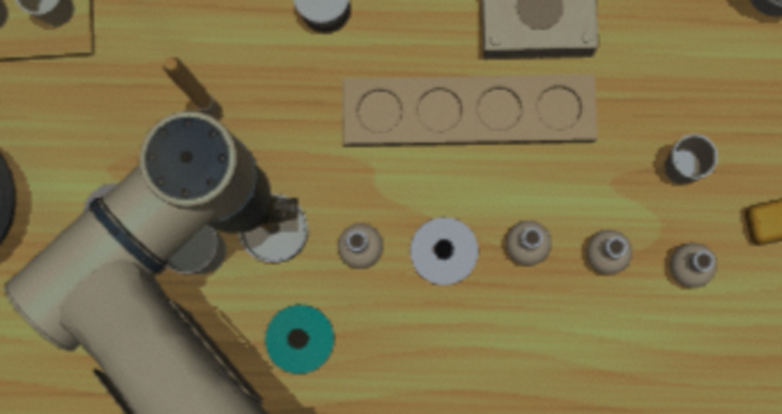

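carry_out(rows=[{"claw":1,"travel":[0,0,-35],"twist":[0,0,0]},{"claw":1,"travel":[0,0,-70],"twist":[0,0,0]},{"claw":1,"travel":[0,0,-105],"twist":[0,0,0]},{"claw":1,"travel":[-24,-30,-105],"twist":[0,0,0]},{"claw":1,"travel":[-48,-59,-105],"twist":[0,0,0]},{"claw":1,"travel":[-71,-89,-105],"twist":[0,0,0]},{"claw":1,"travel":[-95,-118,-105],"twist":[0,0,0]},{"claw":1,"travel":[-119,-148,-105],"twist":[0,0,0]},{"claw":1,"travel":[-143,-178,-105],"twist":[0,0,0]},{"claw":1,"travel":[-166,-207,-105],"twist":[0,0,0]},{"claw":1,"travel":[-190,-237,-105],"twist":[0,0,0]},{"claw":1,"travel":[-190,-237,-105],"twist":[0,0,0]},{"claw":1,"travel":[-190,-237,-75],"twist":[0,0,0]},{"claw":1,"travel":[-190,-237,-40],"twist":[0,0,0]},{"claw":1,"travel":[-190,-237,-15],"twist":[0,0,0]},{"claw":1,"travel":[-190,-237,-4],"twist":[0,0,0]},{"claw":1,"travel":[-190,-237,0],"twist":[0,0,0]},{"claw":1,"travel":[-190,-237,2],"twist":[0,0,0]},{"claw":1,"travel":[-190,-237,3],"twist":[0,0,0]},{"claw":1,"travel":[-190,-237,3],"twist":[0,0,0]}])

```text
time_s: 19.72
tcp_pos: [0.6508, 0.0134, 0.184]
eef_rot: [0.001, 0.0, 1.0, -0.0]
contact_force: [-2.3, 1.1, 4.9]
grip_width: 0.0166
```

```bash
python3 - <<'E'
from h import *
s=r.state();print(s["tcp_pos"],s["contact_force"],s["time_s"])
c=cap("wrist");save(c,"w10.png",None,1.5);
s=r.state();print(s["tcp_pos"],s["contact_force"],s["time_s"])
print(rel((.461,.250,.186),180))
E
```

```text
[0.65076932 0.01338187 0.18401386] [-2.31693578  1.1108524   4.93648234] 19.7167
[0.6508184  0.01336512 0.18393815] [-3.34054045 -0.54929843  5.54266853] 19.7667
(array([189.8, 236.6,  -2.5]), array([-0.01,  0.14, -0.01]))
```

View pics/w10.png

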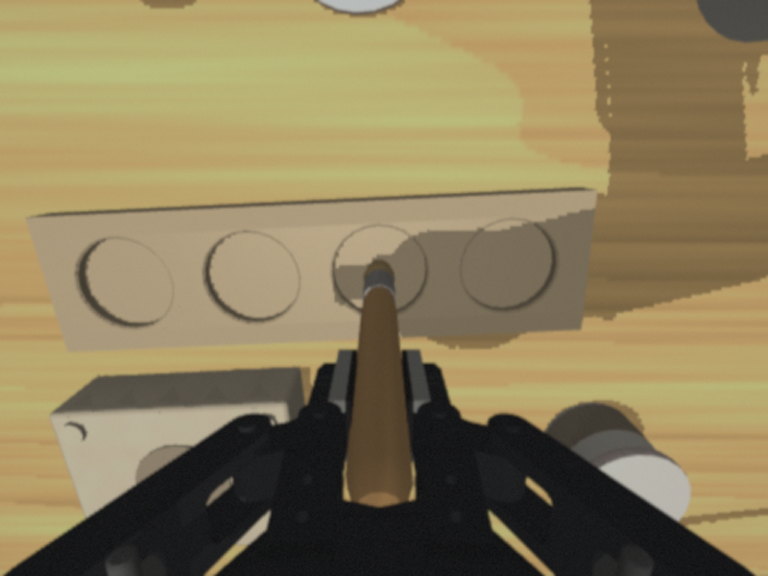

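carry_out(rows=[{"claw":1,"travel":[0,0,0],"twist":[0,0,0]},{"claw":1,"travel":[0,0,-35],"twist":[0,0,0]},{"claw":1,"travel":[0,0,-70],"twist":[0,0,0]},{"claw":1,"travel":[0,0,-105],"twist":[0,0,0]},{"claw":1,"travel":[24,30,-105],"twist":[0,0,0]},{"claw":1,"travel":[48,59,-105],"twist":[0,0,0]},{"claw":1,"travel":[71,89,-105],"twist":[0,0,0]},{"claw":1,"travel":[95,118,-105],"twist":[0,0,0]},{"claw":1,"travel":[119,148,-105],"twist":[0,0,0]},{"claw":1,"travel":[143,178,-105],"twist":[0,0,0]},{"claw":1,"travel":[166,207,-105],"twist":[0,0,0]},{"claw":1,"travel":[190,237,-105],"twist":[0,0,0]},{"claw":1,"travel":[190,237,-105],"twist":[0,0,0]},{"claw":1,"travel":[190,237,-75],"twist":[0,0,0]},{"claw":1,"travel":[190,237,-40],"twist":[0,0,0]},{"claw":1,"travel":[190,237,-10],"twist":[0,0,0]},{"claw":1,"travel":[190,237,-2],"twist":[0,0,0]},{"claw":1,"travel":[190,237,-2],"twist":[0,0,0]},{"claw":1,"travel":[190,237,-2],"twist":[0,0,0]},{"claw":1,"travel":[190,237,-2],"twist":[0,0,0]}])

```text
time_s: 21.43
tcp_pos: [0.4621, 0.2515, 0.186]
eef_rot: [0.002, 0.0, 1.0, 0.001]
contact_force: [0.5, -0.6, -0.2]
grip_width: 0.0172
```

```bash
python3 - <<'E'
from h import *
s=r.state();print(s["tcp_pos"],s["contact_force"],s["time_s"])
print(rel((.655,-.0755,.187),180))
E
```

```text
[0.4620953  0.25147406 0.18601911] [ 0.54260615 -0.59813699 -0.18907567] 21.4333
(array([-193. , -326.9,   -1.1]), array([ 0.16,  0.24, -0.01]))
```

carry_out(rows=[{"claw":1,"travel":[0,0,-35],"twist":[0,0,0]},{"claw":1,"travel":[0,0,-70],"twist":[0,0,0]},{"claw":1,"travel":[0,0,-105],"twist":[0,0,0]},{"claw":1,"travel":[-19,-33,-105],"twist":[0,0,0]},{"claw":1,"travel":[-39,-65,-105],"twist":[0,0,0]},{"claw":1,"travel":[-58,-98,-105],"twist":[0,0,0]},{"claw":1,"travel":[-77,-131,-105],"twist":[0,0,0]},{"claw":1,"travel":[-97,-164,-105],"twist":[0,0,0]},{"claw":1,"travel":[-116,-196,-105],"twist":[0,0,0]},{"claw":1,"travel":[-135,-229,-105],"twist":[0,0,0]},{"claw":1,"travel":[-154,-262,-105],"twist":[0,0,0]},{"claw":1,"travel":[-174,-294,-105],"twist":[0,0,0]},{"claw":1,"travel":[-193,-327,-105],"twist":[0,0,0]},{"claw":1,"travel":[-193,-327,-105],"twist":[0,0,0]},{"claw":1,"travel":[-193,-327,-75],"twist":[0,0,0]},{"claw":1,"travel":[-193,-327,-40],"twist":[0,0,0]},{"claw":1,"travel":[-193,-327,-15],"twist":[0,0,0]},{"claw":1,"travel":[-193,-327,-4],"twist":[0,0,0]},{"claw":1,"travel":[-193,-327,0],"twist":[0,0,0]},{"claw":1,"travel":[-193,-327,2],"twist":[0,0,0]}])

```text
time_s: 23.1
tcp_pos: [0.654, -0.0767, 0.1839]
eef_rot: [0.001, 0.0, 1.0, -0.0]
contact_force: [-3.6, 1.3, 7.6]
grip_width: 0.0171
```

carry_out(rows=[{"claw":1,"travel":[0,0,1],"twist":[0,0,0]},{"claw":1,"travel":[0,0,1],"twist":[0,0,0]},{"claw":1,"travel":[0,0,1],"twist":[0,0,0]}])

```text
time_s: 23.35
tcp_pos: [0.654, -0.0766, 0.1839]
eef_rot: [0.002, -0.0, 1.0, -0.0]
contact_force: [-2.2, 1.5, 5.7]
grip_width: 0.0171
```

```bash
python3 - <<'E'
from h import *
s=r.state();print(s["tcp_pos"],s["contact_force"],s["time_s"])
c=cap("wrist");save(c,"w11.png",None,1.5);
print(rel((.461,.250,.186),180))
E
```

```text
[ 0.65403796 -0.07662159  0.18391082] [-2.22948276  1.50190299  5.65527907] 23.35
(array([193.1, 326.6,  -2.9]), array([-0.03,  0.21,  0.  ]))
```

View pics/w11.png

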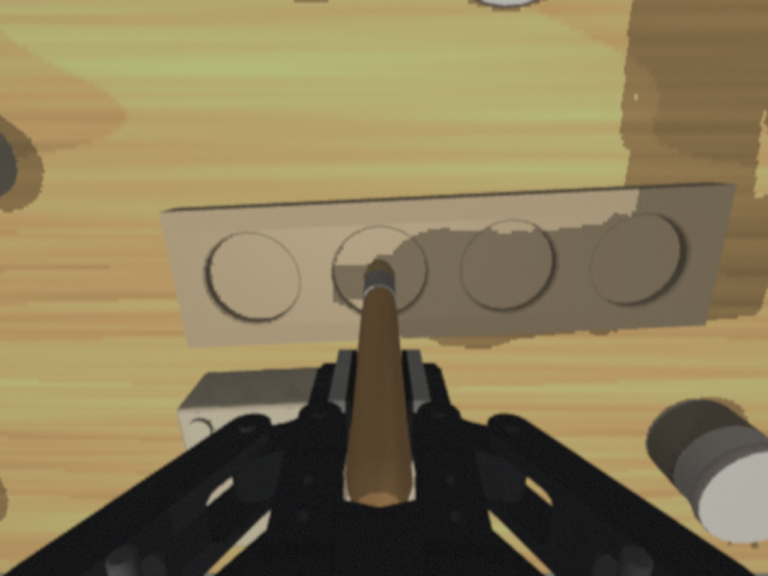

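carry_out(rows=[{"claw":1,"travel":[0,0,-35],"twist":[0,0,0]},{"claw":1,"travel":[0,0,-70],"twist":[0,0,0]},{"claw":1,"travel":[0,0,-105],"twist":[0,0,0]},{"claw":1,"travel":[19,33,-105],"twist":[0,0,0]},{"claw":1,"travel":[39,65,-105],"twist":[0,0,0]},{"claw":1,"travel":[58,98,-105],"twist":[0,0,0]},{"claw":1,"travel":[77,131,-105],"twist":[0,0,0]},{"claw":1,"travel":[97,164,-105],"twist":[0,0,0]},{"claw":1,"travel":[116,196,-105],"twist":[0,0,0]},{"claw":1,"travel":[135,229,-105],"twist":[0,0,0]},{"claw":1,"travel":[154,262,-105],"twist":[0,0,0]},{"claw":1,"travel":[174,294,-105],"twist":[0,0,0]},{"claw":1,"travel":[193,327,-105],"twist":[0,0,0]},{"claw":1,"travel":[193,327,-105],"twist":[0,0,0]},{"claw":1,"travel":[193,327,-75],"twist":[0,0,0]},{"claw":1,"travel":[193,327,-40],"twist":[0,0,0]},{"claw":1,"travel":[193,327,-10],"twist":[0,0,0]},{"claw":1,"travel":[193,327,-3],"twist":[0,0,0]},{"claw":1,"travel":[193,327,-3],"twist":[0,0,0]},{"claw":1,"travel":[193,327,-3],"twist":[0,0,0]}])

```text
time_s: 25.07
tcp_pos: [0.4619, 0.2512, 0.1857]
eef_rot: [0.002, -0.0, 1.0, 0.001]
contact_force: [-0.3, 0.7, -0.2]
grip_width: 0.0171
```

```bash
python3 - <<'E'
from h import *
cap("wrist")
s=r.state();print(s["tcp_pos"],s["contact_force"],s["time_s"])
print(rel((.6585,-.1655,.187),180))
E
```

```text
[0.46214462 0.25143873 0.18623883] [1.11544285 0.38952114 0.16871428] 25.1167
(array([-196.4, -416.9,   -1. ]), array([ 0.15,  0.24, -0.  ]))
```

carry_out(rows=[{"claw":1,"travel":[0,0,-35],"twist":[0,0,0]},{"claw":1,"travel":[0,0,-70],"twist":[0,0,0]},{"claw":1,"travel":[0,0,-105],"twist":[0,0,0]},{"claw":1,"travel":[-16,-35,-105],"twist":[0,0,0]},{"claw":1,"travel":[-33,-70,-105],"twist":[0,0,0]},{"claw":1,"travel":[-49,-104,-105],"twist":[0,0,0]},{"claw":1,"travel":[-65,-139,-105],"twist":[0,0,0]},{"claw":1,"travel":[-82,-174,-105],"twist":[0,0,0]},{"claw":1,"travel":[-98,-209,-105],"twist":[0,0,0]},{"claw":1,"travel":[-114,-243,-105],"twist":[0,0,0]},{"claw":1,"travel":[-131,-278,-105],"twist":[0,0,0]},{"claw":1,"travel":[-147,-313,-105],"twist":[0,0,0]},{"claw":1,"travel":[-163,-348,-105],"twist":[0,0,0]},{"claw":1,"travel":[-180,-382,-105],"twist":[0,0,0]},{"claw":1,"travel":[-196,-417,-105],"twist":[0,0,0]},{"claw":1,"travel":[-196,-417,-105],"twist":[0,0,0]},{"claw":1,"travel":[-196,-417,-75],"twist":[0,0,0]},{"claw":1,"travel":[-196,-417,-40],"twist":[0,0,0]},{"claw":1,"travel":[-196,-417,-15],"twist":[0,0,0]},{"claw":1,"travel":[-196,-417,-5],"twist":[0,0,0]}])

```text
time_s: 26.78
tcp_pos: [0.6556, -0.1664, 0.1861]
eef_rot: [-0.002, 0.0, 1.0, 0.001]
contact_force: [-0.9, 0.0, -1.5]
grip_width: 0.0169
```

carry_out(rows=[{"claw":1,"travel":[0,0,4],"twist":[0,0,0]},{"claw":1,"travel":[0,0,7],"twist":[0,0,0]},{"claw":1,"travel":[0,0,7],"twist":[0,0,0]},{"claw":1,"travel":[0,0,7],"twist":[0,0,0]}])

```text
time_s: 27.12
tcp_pos: [0.6577, -0.1668, 0.1841]
eef_rot: [0.002, -0.0, 1.0, -0.001]
contact_force: [-0.7, 0.4, 2.3]
grip_width: 0.0172
```

```bash
python3 - <<'E'
from h import *
s=r.state();print(s["tcp_pos"],s["contact_force"],s["time_s"])
c=cap("wrist");save(c,"w12.png",None,1.5);
print(rel((.43,.360,.31),180),rel((.43,.360,.214),180))
t=cap("top");save(t,"t12.png",(100,280,60,400),2.3)
E
```

```text
[ 0.65766871 -0.1667808   0.18414927] [-0.65092276  0.3960979   2.25181695] 27.1167
(array([ 227.1,  526.6, -127.6]), array([-0.07,  0.26, -0.  ])) (array([227.6, 526.8, -31.6]), array([-0.07,  0.26, -0.  ]))
```

View pics/w12.png

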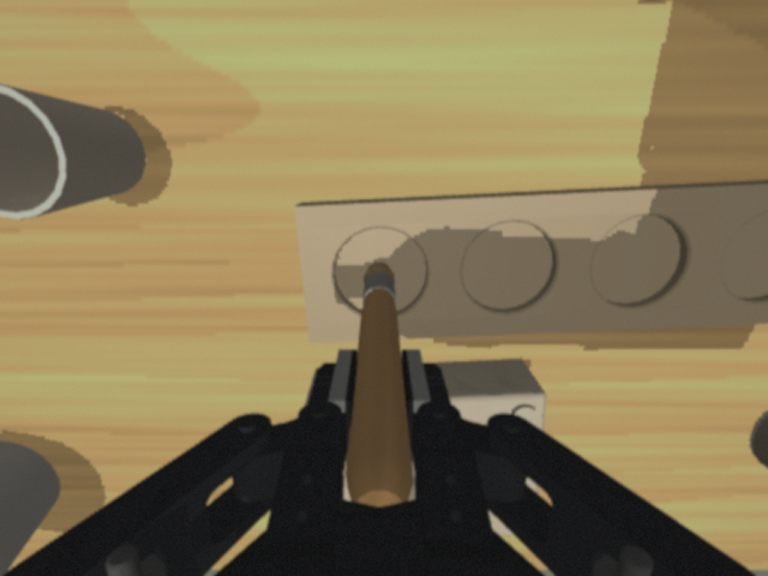

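View pics/t12.png

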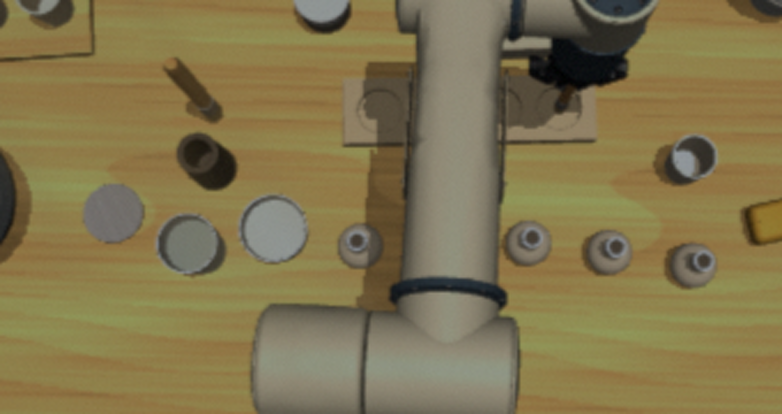

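carry_out(rows=[{"claw":1,"travel":[0,0,-35],"twist":[0,0,0]},{"claw":1,"travel":[0,0,-70],"twist":[0,0,0]},{"claw":1,"travel":[0,0,-105],"twist":[0,0,0]},{"claw":1,"travel":[0,0,-128],"twist":[0,0,0]},{"claw":1,"travel":[227,527,-128],"twist":[0,0,0]},{"claw":1,"travel":[227,527,-128],"twist":[0,0,0]},{"claw":1,"travel":[227,527,-128],"twist":[0,0,0]},{"claw":1,"travel":[227,527,-128],"twist":[0,0,0]},{"claw":1,"travel":[227,527,-128],"twist":[0,0,0]},{"claw":1,"travel":[227,527,-128],"twist":[0,0,0]},{"claw":1,"travel":[227,527,-128],"twist":[0,0,0]},{"claw":1,"travel":[227,527,-128],"twist":[0,0,0]},{"claw":1,"travel":[227,527,-128],"twist":[0,0,0]},{"claw":1,"travel":[227,527,-128],"twist":[0,0,0]},{"claw":1,"travel":[227,527,-128],"twist":[0,0,0]},{"claw":1,"travel":[227,527,-128],"twist":[0,0,0]},{"claw":1,"travel":[227,527,-128],"twist":[0,0,0]},{"claw":1,"travel":[227,527,-128],"twist":[0,0,0]},{"claw":1,"travel":[227,527,-128],"twist":[0,0,0]},{"claw":1,"travel":[227,527,-128],"twist":[0,0,0]}])

```text
time_s: 28.88
tcp_pos: [0.4289, 0.3624, 0.3094]
eef_rot: [0.0, -0.001, 1.0, 0.0]
contact_force: [0.1, -0.7, -1.1]
grip_width: 0.0169
```

```bash
python3 - <<'E'
from h import *
c=cap("wrist");save(c,"w13.png",None,1.5);
s=r.state();print(s["tcp_pos"],s["contact_force"],s["time_s"],s["qpos"])
print(rel((.43,.360,.214),180))
E
```

```text
[0.42944977 0.36130265 0.30966211] [ 1.11573374 -0.42011406 -1.42964072] 28.9333 [ 9.78274582e-01  2.69162195e-01  2.60621897e-01  2.15028423e-04
 -1.56139811e+00 -2.54786851e+00]
(array([-0.5, -1.4, 95.7]), array([0.03, 0.04, 0.07]))
```

View pics/w13.png

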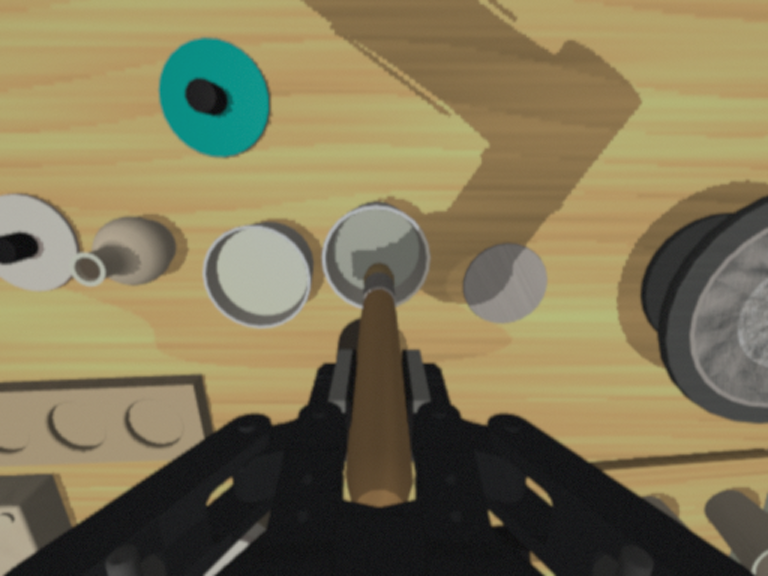

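carry_out(rows=[{"claw":1,"travel":[0,-1,35],"twist":[0,0,0]},{"claw":1,"travel":[0,-1,70],"twist":[0,0,0]},{"claw":1,"travel":[0,-1,96],"twist":[0,0,0]},{"claw":1,"travel":[0,-1,99],"twist":[0,0,0]},{"claw":1,"travel":[0,-1,99],"twist":[0,0,0]},{"claw":1,"travel":[0,-1,99],"twist":[0,0,0]},{"claw":1,"travel":[0,-1,99],"twist":[0,0,0]},{"claw":1,"travel":[0,-1,60],"twist":[0,0,0]},{"claw":1,"travel":[0,-1,20],"twist":[0,0,0]},{"claw":1,"travel":[0,-1,-20],"twist":[0,0,0]},{"claw":1,"travel":[0,-1,-25],"twist":[0,0,0]},{"claw":1,"travel":[-35,-5,-25],"twist":[0,0,0]},{"claw":1,"travel":[-70,-9,-25],"twist":[0,0,0]},{"claw":1,"travel":[-100,-9,-25],"twist":[0,0,0]},{"claw":1,"travel":[-125,-9,-25],"twist":[0,0,0]},{"claw":1,"travel":[-125,-9,-25],"twist":[0,0,0]},{"claw":1,"travel":[-125,-9,-25],"twist":[0,0,0]}])

```text
time_s: 30.35
tcp_pos: [0.5561, 0.3513, 0.3345]
eef_rot: [0.0, 0.001, 1.0, 0.0]
contact_force: [-0.3, 1.9, -0.8]
grip_width: 0.017
```

```bash
python3 - <<'E'
from h import *
cap("side")
c=cap("wrist");save(c,"w14.png",(100,300,150,380),3.2);
s=r.state();print(s["tcp_pos"],s["contact_force"],s["time_s"],s["eef_rot"])
sd=cap("side");save(sd,"s14.png",(170,290,100,240),4.5)
t=cap("top")
print(rel((.5540,.3515,.335),180))
E
```

```text
[0.55464819 0.3515935  0.33574422] [ 0.66706319 -0.017424   -1.23316532] 30.45 [9.42856588e-04 2.14107206e-04 9.99999248e-01 7.54313577e-04]
(array([ 0. , -0.3,  1. ]), array([0.1 , 0.11, 0.03]))
```

View pics/w14.png

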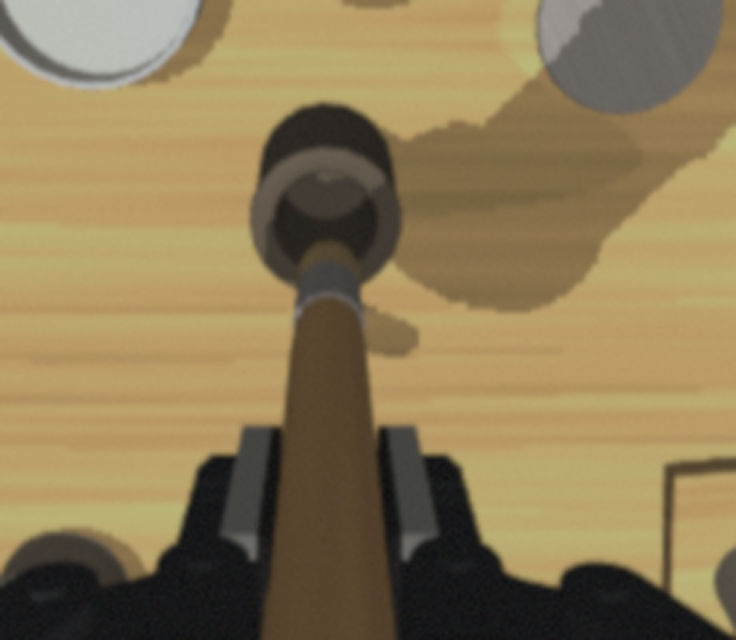

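View pics/s14.png

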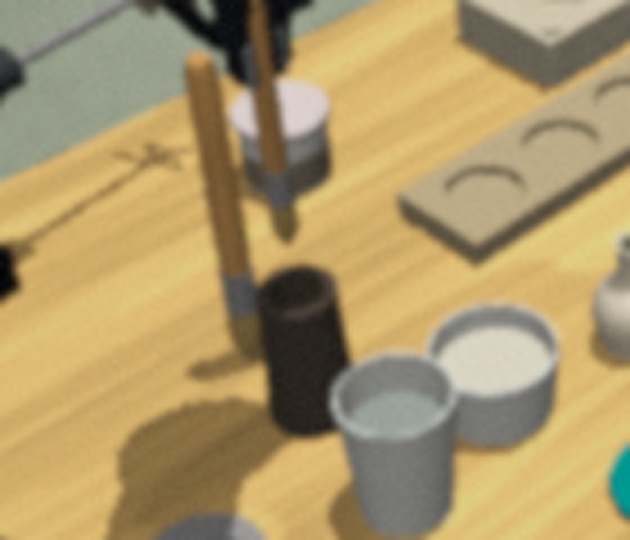

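```bash
python3 - <<'E'
from h import *
np.set_printoptions(precision=4,suppress=True)
c=cap("wrist");sd=cap("side");p=r.state()["tcp_pos"]
w=lambda u,v:(v/3.2+100,u/3.2+150); S=lambda u,v:(v/4.5+170,u/4.5+100)
print(p)
print("pot w",atz(c,w(326,218),.12),"s",atz(sd,S(300,290),.12))
zt=p[2]-.169
print("tip w",atz(c,w(328,245),zt),"s",atz(sd,S(286,239),zt))
E
```

```text
[0.5539 0.3518 0.3356]
pot w [0.5533 0.3527 0.12  ] s [0.551  0.3491 0.12  ]
tip w [0.5514 0.3533 0.1666] s [0.5559 0.3511 0.1666]
```

carry_out(rows=[{"claw":1,"travel":[0,-1,30],"twist":[0,0,0]},{"claw":1,"travel":[0,-1,45],"twist":[0,0,0]},{"claw":1,"travel":[0,-1,60],"twist":[0,0,0]},{"claw":1,"travel":[0,-1,75],"twist":[0,0,0]},{"claw":1,"travel":[0,-1,90],"twist":[0,0,0]},{"claw":1,"travel":[0,-1,90],"twist":[0,0,0]}])

```text
time_s: 31.15
tcp_pos: [0.5528, 0.3502, 0.2413]
eef_rot: [-0.002, -0.0, 1.0, -0.001]
contact_force: [0.0, 0.6, -1.9]
grip_width: 0.017
```

Inside the mouth without contact; continuing down.

carry_out(rows=[{"claw":1,"travel":[0,0,20],"twist":[0,0,0]},{"claw":1,"travel":[0,0,40],"twist":[0,0,0]},{"claw":1,"travel":[0,0,53],"twist":[0,0,0]},{"claw":1,"travel":[0,0,60],"twist":[0,0,0]},{"claw":1,"travel":[0,0,63],"twist":[0,0,0]},{"claw":1,"travel":[0,0,63],"twist":[0,0,0]}])

```text
time_s: 31.65
tcp_pos: [0.5547, 0.3507, 0.182]
eef_rot: [0.0, -0.0, 1.0, 0.0]
contact_force: [0.2, 0.0, -1.2]
grip_width: 0.0172
```

```bash
python3 - <<'E'
from h import *
c=cap("wrist");save(c,"w15.png",(100,384,100,400),2.1);
s=r.state();print(s["tcp_pos"],s["contact_force"],s["time_s"])
E
```

```text
[0.55499519 0.35089279 0.18261713] [0.35952305 0.23068815 0.56865812] 31.7
```

View pics/w15.png

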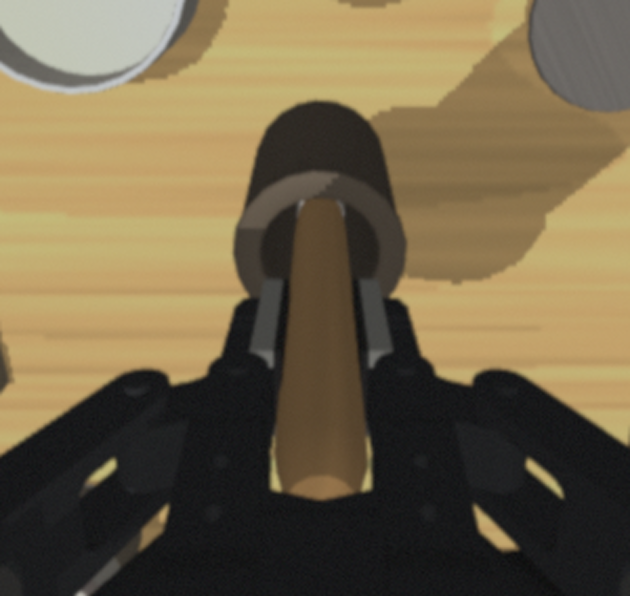

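carry_out(rows=[{"claw":1,"travel":[0,0,1],"twist":[0,0,0]},{"claw":1,"travel":[0,0,1],"twist":[0,0,0]},{"claw":0.3,"travel":[0,0,1],"twist":[0,0,0]},{"claw":0.3,"travel":[0,0,1],"twist":[0,0,0]},{"claw":0.3,"travel":[0,0,1],"twist":[0,0,0]},{"claw":0.3,"travel":[0,0,1],"twist":[0,0,0]},{"claw":0.3,"travel":[0,0,1],"twist":[0,0,0]},{"claw":0.3,"travel":[0,0,1],"twist":[0,0,0]},{"claw":0.3,"travel":[0,0,-10],"twist":[0,0,0]},{"claw":0.3,"travel":[0,0,-30],"twist":[0,0,0]},{"claw":0.3,"travel":[0,0,-60],"twist":[0,0,0]},{"claw":0.3,"travel":[0,0,-90],"twist":[0,0,0]},{"claw":0.3,"travel":[0,0,-120],"twist":[0,0,0]},{"claw":0.3,"travel":[0,0,-150],"twist":[0,0,0]},{"claw":0.3,"travel":[0,0,-150],"twist":[0,0,0]}])

```text
time_s: 32.95
tcp_pos: [0.5562, 0.3507, 0.3387]
eef_rot: [0.005, 0.0, 1.0, 0.003]
contact_force: [0.0, -0.2, 1.2]
grip_width: 0.0597
```

```bash
python3 - <<'E'
from h import *
s=r.state();print(s["tcp_pos"],s["contact_force"],s["time_s"])
c=cap("wrist");save(c,"w16.png",None,1.5);
sd=cap("side");save(sd,"s16.png",(130,330,100,350),3)
t=cap("top");save(t,"t16.png",(100,280,60,400),2.3)
E
```

```text
[0.55622795 0.35067348 0.33868745] [ 0.00652889 -0.18453769  1.24590074] 32.95
```

View pics/w16.png

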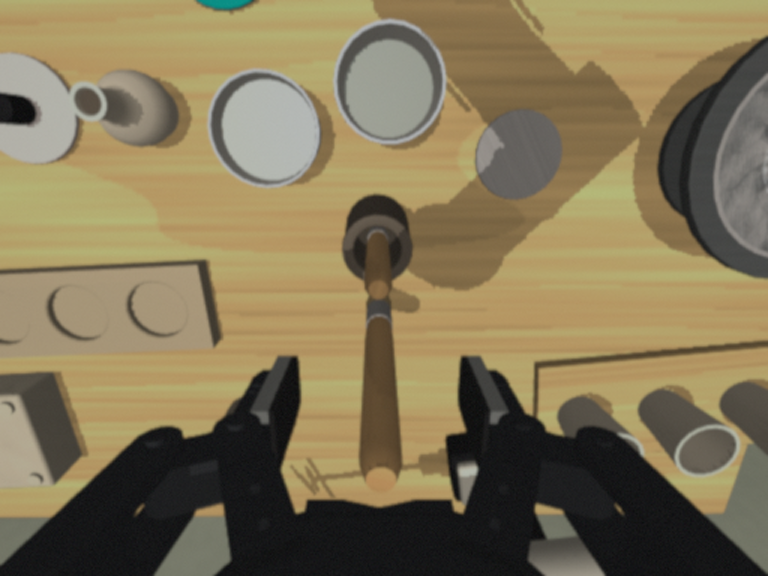

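View pics/s16.png

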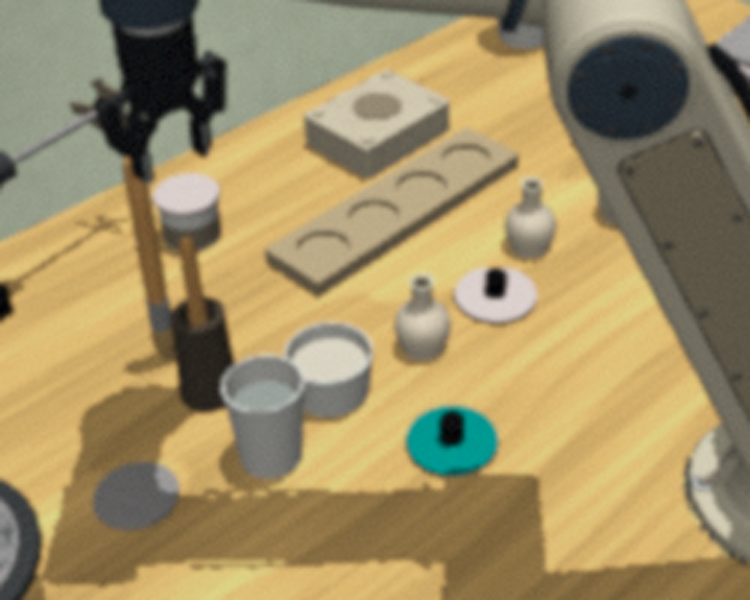

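View pics/t16.png

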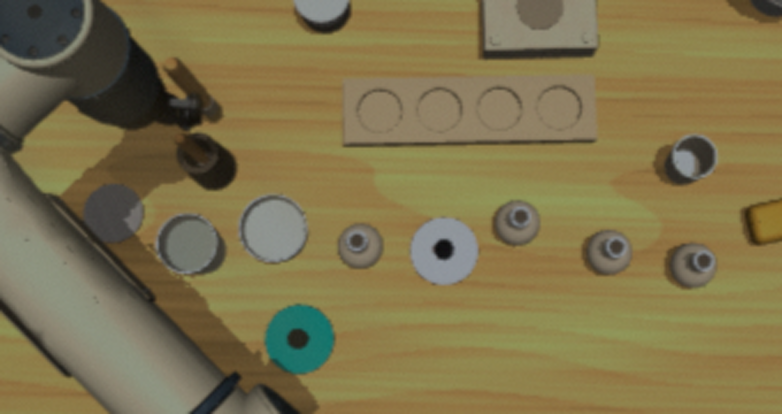

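```bash
python3 - <<'E'
from h import *
np.set_printoptions(precision=4,suppress=True)
s=r.state();print(s["tcp_pos"],s["eef_rot"])
c=cap("wrist")
w=lambda u,v:(v/1.5,u/1.5)
print("wash",atz(c,w(264,128),.06),"lidA",atz(c,w(30,108),.01))
print(rel((.4385,.0007,.25),180),rel((.4385,.0007,.041),180))
E
```

```text
[0.5545 0.3507 0.331 ] [-0.0002  0.0001  1.      0.0002]
wash [0.4549 0.2516 0.06  ] lidA [0.4345 0.0126 0.01  ]
(array([ 115.6, -349.8,   80.6]), array([-0.05, -0.1 , -0.  ])) (array([ 115.3, -349.6,  289.6]), array([-0.05, -0.1 , -0.  ]))
```

carry_out(newtons=40, rows=[{"claw":0.35,"travel":[116,-350,80],"twist":[0,0,0]},{"claw":0.35,"travel":[116,-350,80],"twist":[0,0,0]},{"claw":0.35,"travel":[116,-350,80],"twist":[0,0,0]},{"claw":0.35,"travel":[116,-350,80],"twist":[0,0,0]},{"claw":0.35,"travel":[116,-350,80],"twist":[0,0,0]},{"claw":0.35,"travel":[116,-350,80],"twist":[0,0,0]},{"claw":0.35,"travel":[116,-350,80],"twist":[0,0,0]},{"claw":0.35,"travel":[116,-350,80],"twist":[0,0,0]},{"claw":0.35,"travel":[116,-350,80],"twist":[0,0,0]},{"claw":0.35,"travel":[116,-350,80],"twist":[0,0,0]},{"claw":0.35,"travel":[116,-350,80],"twist":[0,0,0]},{"claw":0.35,"travel":[116,-350,120],"twist":[0,0,0]},{"claw":0.35,"travel":[116,-350,160],"twist":[0,0,0]},{"claw":0.35,"travel":[116,-350,190],"twist":[0,0,0]},{"claw":0.35,"travel":[116,-350,190],"twist":[0,0,0]}])

```text
time_s: 34.4
tcp_pos: [0.4342, 0.0006, 0.1352]
eef_rot: [-0.006, 0.0, 1.0, -0.001]
contact_force: [-0.5, 0.7, -0.1]
grip_width: 0.055
```

```bash
python3 - <<'E'
from h import *
np.set_printoptions(precision=4,suppress=True)
cap("side")
c=cap("wrist");save(c,"w17.png",None,1.5);
s=r.state();print(s["tcp_pos"],s["eef_rot"])
print(rel((.4385,.0007,.041),180))
E
```

```text
[0.4387 0.0009 0.1413] [-0.0009 -0.0006  1.     -0.0008]
(array([ -0. ,  -0.1, 100.3]), array([-0.09, -0.1 ,  0.07]))
```

View pics/w17.png

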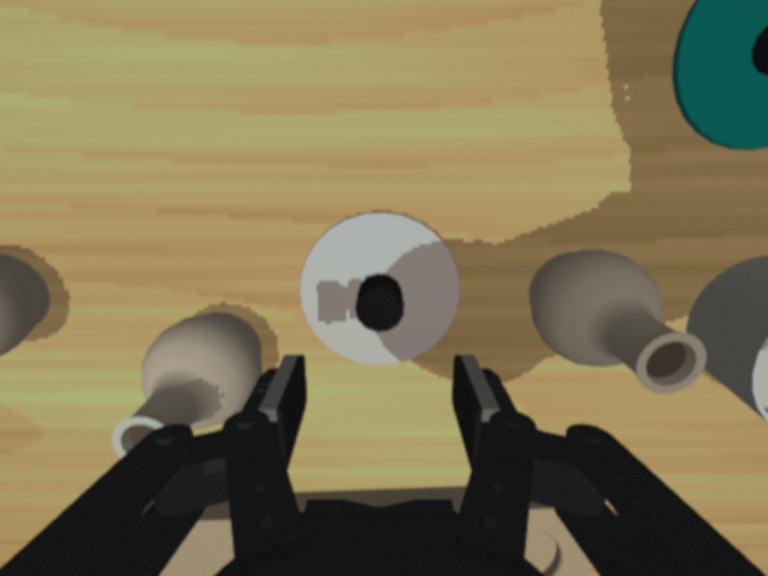

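carry_out(rows=[{"claw":0.35,"travel":[0,0,35],"twist":[0,0,0]},{"claw":0.35,"travel":[0,0,65],"twist":[0,0,0]},{"claw":0.35,"travel":[0,0,85],"twist":[0,0,0]},{"claw":0.35,"travel":[0,0,96],"twist":[0,0,0]},{"claw":0.35,"travel":[0,0,99],"twist":[0,0,0]},{"claw":0.35,"travel":[0,0,99],"twist":[0,0,0]},{"claw":1,"travel":[0,0,99],"twist":[0,0,0]},{"claw":1,"travel":[0,0,99],"twist":[0,0,0]},{"claw":1,"travel":[0,0,99],"twist":[0,0,0]},{"claw":1,"travel":[0,0,99],"twist":[0,0,0]},{"claw":1,"travel":[0,0,99],"twist":[0,0,0]},{"claw":1,"travel":[0,0,99],"twist":[0,0,0]}])

```text
time_s: 35.5
tcp_pos: [0.44, 0.0011, 0.0441]
eef_rot: [0.002, -0.0, 1.0, 0.0]
contact_force: [-1.7, 0.8, 5.3]
grip_width: 0.0265
```

```bash
python3 - <<'E'
from h import *
np.set_printoptions(precision=4,suppress=True)
s=r.state();print(s["tcp_pos"],s["grip_width"])
print(rel((.4596,.2504,.16),180),rel((.4596,.2504,.0972),180))
E
```

```text
[0.44   0.0011 0.0441] 0.026495929215774643
(array([ -20.1,  249.4, -115.6]), array([0.05, 0.21, 0.02])) (array([-19.9, 249.4, -52.8]), array([0.05, 0.21, 0.02]))
```

carry_out(rows=[{"claw":1,"travel":[0,0,-20],"twist":[0,0,0]},{"claw":1,"travel":[0,0,-60],"twist":[0,0,0]},{"claw":1,"travel":[0,0,-100],"twist":[0,0,0]},{"claw":1,"travel":[0,0,-130],"twist":[0,0,0]},{"claw":1,"travel":[-20,30,-130],"twist":[0,0,0]},{"claw":1,"travel":[-20,65,-130],"twist":[0,0,0]},{"claw":1,"travel":[-20,100,-130],"twist":[0,0,0]},{"claw":1,"travel":[-20,135,-130],"twist":[0,0,0]},{"claw":1,"travel":[-20,170,-130],"twist":[0,0,0]},{"claw":1,"travel":[-20,205,-130],"twist":[0,0,0]},{"claw":1,"travel":[-20,235,-130],"twist":[0,0,0]},{"claw":1,"travel":[-20,250,-130],"twist":[0,0,0]},{"claw":1,"travel":[-20,250,-130],"twist":[0,0,0]},{"claw":1,"travel":[-20,250,-105],"twist":[0,0,0]},{"claw":1,"travel":[-20,250,-85],"twist":[0,0,0]},{"claw":1,"travel":[-20,250,-75],"twist":[0,0,0]},{"claw":1,"travel":[-20,250,-75],"twist":[0,0,0]}])

```text
time_s: 36.92
tcp_pos: [0.4574, 0.2489, 0.1154]
eef_rot: [-0.002, 0.001, 1.0, -0.001]
contact_force: [-0.1, -0.0, -0.7]
grip_width: 0.0266
```

```bash
python3 - <<'E'
from h import *
np.set_printoptions(precision=4,suppress=True)
cap("top")
c=cap("wrist");save(c,"w18.png",(100,330,120,380),2.8);
s=r.state();print(s["tcp_pos"],s["grip_width"],s["contact_force"])
sd=cap("side");save(sd,"s18.png",(190,290,150,270),5.5)
E
```

```text
[0.4591 0.2502 0.1182] 0.02652913475813568 [ 0.1852  0.27   -0.05  ]
```

View pics/w18.png

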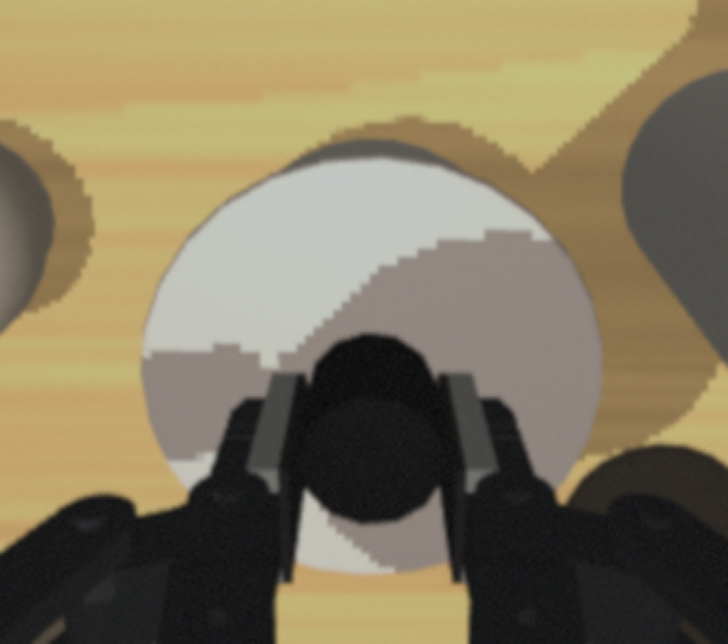

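View pics/s18.png

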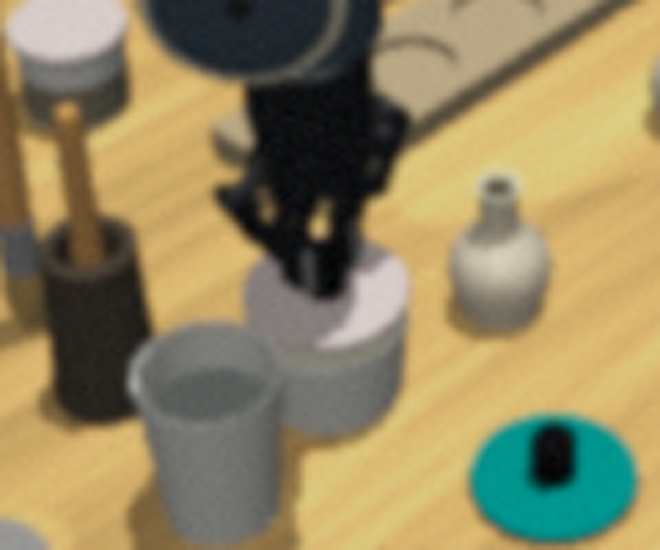

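carry_out(rows=[{"claw":1,"travel":[0,0,6],"twist":[0,0,0]},{"claw":1,"travel":[0,0,11],"twist":[0,0,0]},{"claw":1,"travel":[0,0,14],"twist":[0,0,0]},{"claw":1,"travel":[0,0,16],"twist":[0,0,0]},{"claw":1,"travel":[0,0,16],"twist":[0,0,0]}])

```text
time_s: 37.48
tcp_pos: [0.4584, 0.2504, 0.1008]
eef_rot: [-0.0, 0.0, 1.0, -0.0]
contact_force: [0.5, 0.4, -0.9]
grip_width: 0.0267
```

carry_out(rows=[{"claw":1,"travel":[0,0,1.5],"twist":[0,0,0]},{"claw":1,"travel":[0,0,3],"twist":[0,0,0]},{"claw":1,"travel":[0,0,3],"twist":[0,0,0]}])

```text
time_s: 37.73
tcp_pos: [0.4587, 0.2506, 0.1003]
eef_rot: [0.001, -0.0, 1.0, 0.0]
contact_force: [-6.9, -1.9, 13.3]
grip_width: 0.0264
```

carry_out(rows=[{"claw":1,"travel":[0,0,-2],"twist":[0,0,0]},{"claw":0.4,"travel":[0,0,-2],"twist":[0,0,0]},{"claw":0.4,"travel":[0,0,-2],"twist":[0,0,0]},{"claw":0.4,"travel":[0,0,-2],"twist":[0,0,0]},{"claw":0.4,"travel":[0,0,-2],"twist":[0,0,0]},{"claw":0.4,"travel":[0,0,-20],"twist":[0,0,0]},{"claw":0.4,"travel":[0,0,-50],"twist":[0,0,0]},{"claw":0,"travel":[0,0,-90],"twist":[0,0,0]},{"claw":0,"travel":[20,-60,-120],"twist":[0,0,0]},{"claw":0,"travel":[40,-100,-150],"twist":[0,0,0]},{"claw":0,"travel":[40,-100,-150],"twist":[0,0,0]},{"claw":0,"travel":[40,-100,-150],"twist":[0,0,0]},{"claw":0,"travel":[40,-100,-150],"twist":[0,0,0]}])

```text
time_s: 38.82
tcp_pos: [0.4186, 0.1498, 0.25]
eef_rot: [0.002, 0.001, 1.0, 0.001]
contact_force: [0.3, 0.8, -1.3]
grip_width: 0.0853
```

```bash
python3 - <<'E'
from h import *
np.set_printoptions(precision=4,suppress=True)
cap("top")
c=cap("wrist");save(c,"w19.png",None,1.5);
s=r.state();print(s["tcp_pos"],s["eef_rot"])
sd=cap("side");save(sd,"s19.png",(130,330,100,350),3)
t=cap("top");save(t,"t19.png",(100,280,60,400),2.3)
E
```

```text
[0.4184 0.1508 0.2478] [-0.0003  0.0003  1.      0.    ]
```

View pics/w19.png

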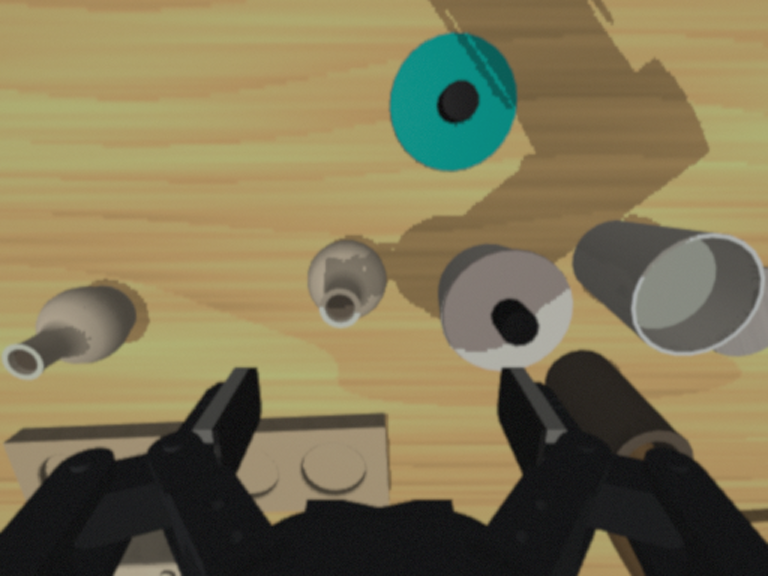

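View pics/s19.png

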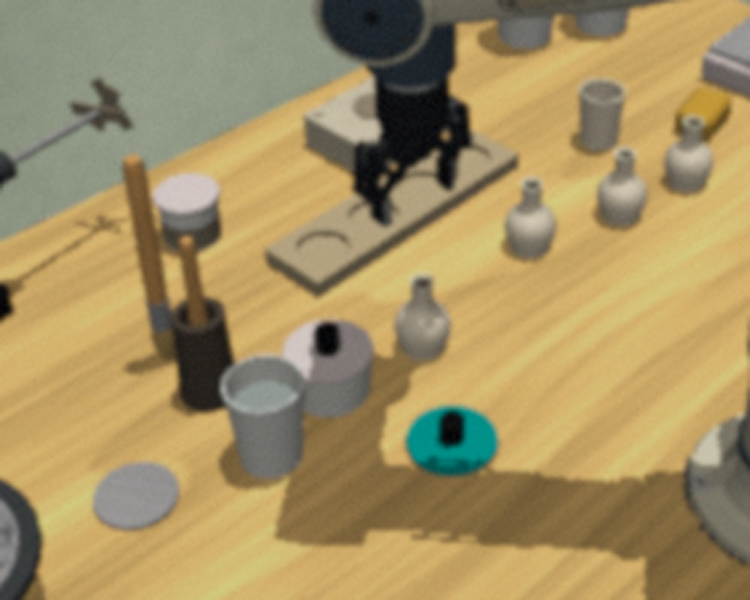

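View pics/t19.png

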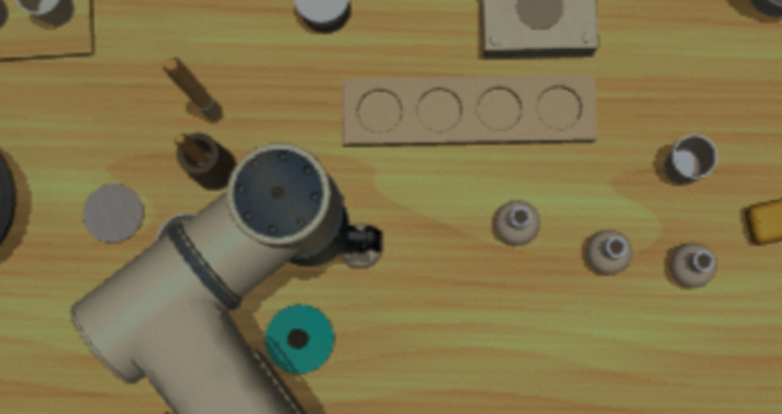

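```bash
cat > wells.py <<'E'
from h import *
import cv2
np.set_printoptions(precision=4,suppress=True)
c=vision.capture("wrist");K=c["intrinsics"];TC=c["tool_from_camera"]
def fake(p):
    T=np.eye(4);T[:3,:3]=np.diag([-1,1,-1]);T[:3,3]=p;return dict(intrinsics=K,W=T@TC)
w=lambda u,v:(v/1.5,u/1.5)
for p,px in [((.65082,.01336,.18394),[(508,264),(380,270),(252,276),(125,281)]),((.65403,-.0766,.1839),[(637,260),(508,265),(380,271),(252,277)]),((.6577,-.1668,.1841),[(637,260),(508,265),(380,272)]),((.6484,.1052,.1916),[(377,267),(252,272),(127,278)])]:
    c=fake(p); print([atz(c,w(*q),.024)[:2] for q in px])
E
python3 wells.py
python3 - <<'E'
from h import *
np.set_printoptions(precision=4,suppress=True)
c=cap("wrist");s=r.state();t=cap("top");sd=cap("side")
w=lambda u,v:(v/1.5,u/1.5);T=lambda u,v:(v/2.3+100,u/2.3+60);S=lambda u,v:(v/3+130,u/3+100)
print("A",atz(c,w(341,308),.1),"B",atz(c,w(24,361),.1),"knob",atz(c,w(519,324),.096),"lid",atz(c,w(506,308),.066))
for n,p in zip("BCD",[(520,217),(615,247),(703,261)]): print(n,atz(t,T(*p),.1))
for n,p in zip("ABCD",[(422,285),(532,188),(624,156),(693,123)]): print(n,atz(sd,S(*p),.1))
print(s["tcp_pos"])
E
```

```text
[array([0.6447, 0.1042]), array([0.6491, 0.0154]), array([ 0.6535, -0.074 ]), array([ 0.6572, -0.1634])]
[array([0.6449, 0.1031]), array([0.6486, 0.0143]), array([ 0.653 , -0.0745]), array([ 0.6574, -0.164 ])]
[array([0.6487, 0.0131]), array([ 0.6523, -0.0759]), array([ 0.6575, -0.1647])]
[array([0.6466, 0.1052]), array([0.6504, 0.0157]), array([ 0.655 , -0.0746])]
A [0.4399 0.1263 0.1   ] B [ 0.4807 -0.1013  0.1   ] knob [0.4533 0.2508 0.096 ] lid [0.4527 0.2504 0.066 ]
B [ 0.479  -0.1068  0.1   ]
C [ 0.44   -0.2411  0.1   ]
D [ 0.4235 -0.3649  0.1   ]
A [0.4328 0.1287 0.1   ]
B [ 0.472  -0.0975  0.1   ]
C [ 0.436  -0.2334  0.1   ]
D [ 0.4206 -0.3587  0.1   ]
[0.4185 0.1511 0.2472]
```

```bash
python3 - <<'E'
from h import *
print(rel((.439,.126,.17),180),rel((.439,.126,.094),180))
E
```

```text
(array([-20.5, -24.9,  77.5]), array([-0.06, -0.07,  0.02])) (array([-20.6, -24.8, 153.5]), array([-0.06, -0.07,  0.02]))
```

carry_out(newtons=40, rows=[{"claw":0.25,"travel":[-20,-25,0],"twist":[0,0,0]},{"claw":0.25,"travel":[-20,-25,35],"twist":[0,0,0]},{"claw":0.25,"travel":[-20,-25,60],"twist":[0,0,0]},{"claw":0.25,"travel":[-20,-25,70],"twist":[0,0,0]},{"claw":0.25,"travel":[-20,-25,70],"twist":[0,0,0]}])

```text
time_s: 39.63
tcp_pos: [0.437, 0.1248, 0.1752]
eef_rot: [-0.003, 0.0, 1.0, -0.002]
contact_force: [-0.1, -0.3, 0.9]
grip_width: 0.0639
```

```bash
python3 - <<'E'
from h import *
np.set_printoptions(precision=4,suppress=True)
cap("side")
c=cap("wrist");save(c,"w20.png",None,1.5);
s=r.state();print(s["tcp_pos"],s["eef_rot"])
E
```

```text
[0.4389 0.1257 0.1785] [-0.     -0.0001  1.     -0.0004]
```

View pics/w20.png

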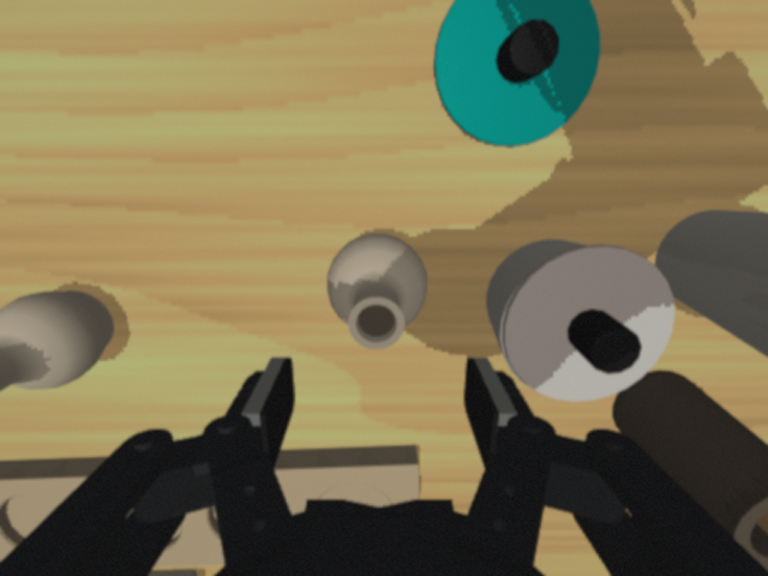

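```bash
python3 - <<'E'
from h import *
np.set_printoptions(precision=4,suppress=True)
c=cap("wrist");w=lambda u,v:(v/1.5,u/1.5)
print(atz(c,w(377,323),.1),r.state()["tcp_pos"],atz(c,w(377,285),.033))
E
```

```text
[0.4424 0.1258 0.1   ] [0.4392 0.126  0.1792] [0.4434 0.1256 0.033 ]
```

carry_out(rows=[{"claw":0.25,"travel":[-2,0,35],"twist":[0,0,0]},{"claw":0.25,"travel":[-2,0,60],"twist":[0,0,0]},{"claw":0.25,"travel":[-2,0,78],"twist":[0,0,0]},{"claw":0.25,"travel":[-2,0,85],"twist":[0,0,0]},{"claw":0.25,"travel":[-2,0,85],"twist":[0,0,0]},{"claw":1,"travel":[-2,0,85],"twist":[0,0,0]},{"claw":1,"travel":[-2,0,85],"twist":[0,0,0]},{"claw":1,"travel":[-2,0,85],"twist":[0,0,0]},{"claw":1,"travel":[-2,0,85],"twist":[0,0,0]},{"claw":1,"travel":[-2,0,85],"twist":[0,0,0]},{"claw":1,"travel":[-2,0,85],"twist":[0,0,0]}])

```text
time_s: 40.7
tcp_pos: [0.4416, 0.126, 0.0946]
eef_rot: [0.001, -0.0, 1.0, 0.001]
contact_force: [-0.1, -0.5, 6.3]
grip_width: 0.0244
```

```bash
python3 - <<'E'
from h import *
np.set_printoptions(precision=4,suppress=True)
s=r.state();print(s["tcp_pos"],s["eef_rot"],s["grip_width"],s["contact_force"])
c=cap("wrist");save(c,"w21.png",(130,330,150,350),3);
print(rel((.646,.1045,.23),180),rel((.646,.1045,.125),180))
E
```

```text
[0.4416 0.126  0.0946] [ 0.0013 -0.0001  1.      0.0005] 0.024367116900927716 [-0.0621 -0.5246  6.3134]
(array([-204.8,  -21.4, -134.9]), array([0.06, 0.16, 0.01])) (array([-204.5,  -21.5,  -29.9]), array([0.06, 0.16, 0.01]))
```

View pics/w21.png

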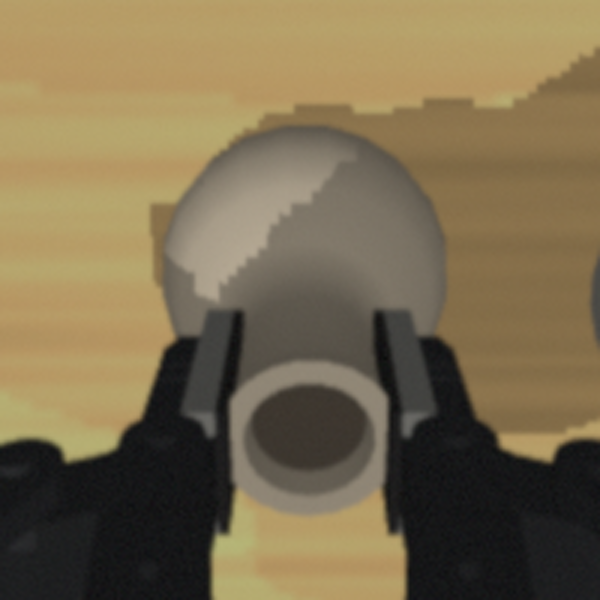

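carry_out(rows=[{"claw":1,"travel":[0,0,-15],"twist":[0,0,0]},{"claw":1,"travel":[0,0,-45],"twist":[0,0,0]},{"claw":1,"travel":[0,0,-70],"twist":[0,0,0]},{"claw":1,"travel":[-30,-5,-70],"twist":[0,0,0]},{"claw":1,"travel":[-65,-10,-70],"twist":[0,0,0]},{"claw":1,"travel":[-100,-15,-70],"twist":[0,0,0]},{"claw":1,"travel":[-135,-20,-70],"twist":[0,0,0]},{"claw":1,"travel":[-170,-22,-70],"twist":[0,0,0]},{"claw":1,"travel":[-195,-22,-70],"twist":[0,0,0]},{"claw":1,"travel":[-205,-22,-70],"twist":[0,0,0]},{"claw":1,"travel":[-205,-22,-55],"twist":[0,0,0]},{"claw":1,"travel":[-205,-22,-40],"twist":[0,0,0]},{"claw":1,"travel":[-205,-22,-35],"twist":[0,0,0]},{"claw":1,"travel":[-205,-22,-35],"twist":[0,0,0]},{"claw":1,"travel":[-205,-22,-35],"twist":[0,0,0]}])

```text
time_s: 42.0
tcp_pos: [0.6454, 0.1035, 0.1283]
eef_rot: [-0.0, 0.0, 1.0, -0.0]
contact_force: [0.3, 0.6, -1.6]
grip_width: 0.0249
```

```bash
python3 - <<'E'
from h import *
np.set_printoptions(precision=4,suppress=True)
c=cap("wrist");save(c,"w22.png",None,1.5);
s=r.state();print(s["tcp_pos"],s["eef_rot"],s["grip_width"],s["contact_force"])
sd=cap("side");save(sd,"s22.png",(160,240,170,290),6)
print(atz(c,(275.7,253.3),s["tcp_pos"][2]+.006),)
E
```

```text
[0.6458 0.1036 0.1292] [ 0.0005 -0.      1.      0.    ] 0.02437793589845045 [ 0.6884  0.7598 -1.4285]
[0.6432 0.1048 0.1352]
```

View pics/w22.png

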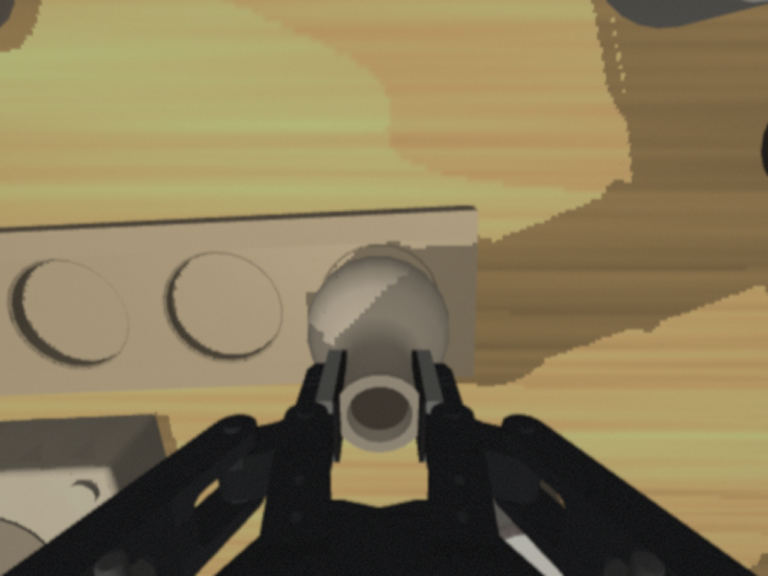

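View pics/s22.png

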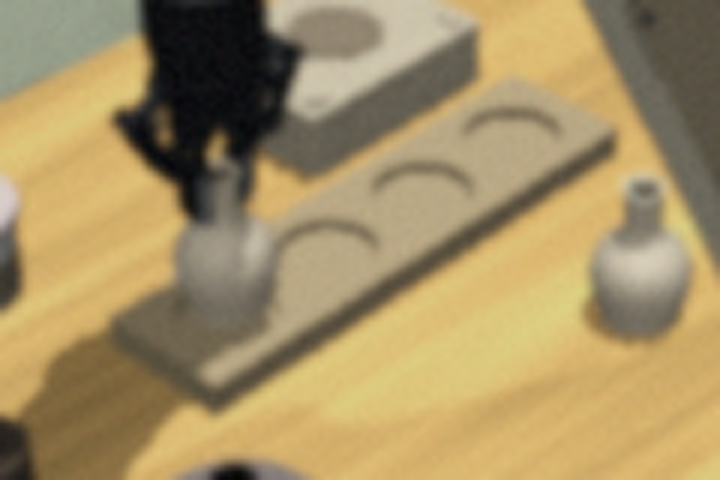

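```bash
python3 - <<'E'
from h import *
np.set_printoptions(precision=4,suppress=True)
c=cap("wrist");w=lambda u,v:(v/1.5,u/1.5)
print("w2",atz(c,w(225,306),.024),"w3",atz(c,w(70,313),.024))
p=r.state()["tcp_pos"];print(p)
print("belly",atz(c,w(379,315),p[2]-.0946+.033), "lip",atz(c,w(380,411),p[2]-.0946+.1),"w1 top rim",atz(c,w(380,244),.024))
E
```

```text
w2 [0.6507 0.0164 0.024 ] w3 [ 0.6551 -0.0736  0.024 ]
[0.646  0.1038 0.1296]
belly [0.6384 0.1049 0.068 ] lip [0.6438 0.105  0.135 ] w1 top rim [0.6143 0.1055 0.024 ]
```

carry_out(rows=[{"claw":1,"travel":[-3,1.5,0],"twist":[0,0,0]},{"claw":1,"travel":[-3,1.5,5],"twist":[0,0,0]},{"claw":1,"travel":[-3,1.5,10],"twist":[0,0,0]},{"claw":1,"travel":[-3,1.5,14],"twist":[0,0,0]},{"claw":1,"travel":[-3,1.5,17],"twist":[0,0,0]},{"claw":1,"travel":[-3,1.5,17],"twist":[0,0,0]}])

```text
time_s: 42.65
tcp_pos: [0.6481, 0.1049, 0.1102]
eef_rot: [-0.001, 0.0, 1.0, -0.0]
contact_force: [-0.3, -0.4, -2.7]
grip_width: 0.0239
```

carry_out(rows=[{"claw":1,"travel":[0,0,1],"twist":[0,0,0]},{"claw":1,"travel":[0,0,2],"twist":[0,0,0]},{"claw":1,"travel":[0,0,2.5],"twist":[0,0,0]},{"claw":1,"travel":[0,0,2.5],"twist":[0,0,0]}])

```text
time_s: 42.98
tcp_pos: [0.6488, 0.105, 0.1097]
eef_rot: [0.001, 0.0, 1.0, -0.0]
contact_force: [-2.3, -0.4, 3.0]
grip_width: 0.0246
```

carry_out(rows=[{"claw":1,"travel":[0,0,1],"twist":[0,0,0]},{"claw":0.4,"travel":[0,0,1],"twist":[0,0,0]},{"claw":0.4,"travel":[0,0,1],"twist":[0,0,0]},{"claw":0.4,"travel":[0,0,1],"twist":[0,0,0]},{"claw":0.4,"travel":[0,0,1],"twist":[0,0,0]},{"claw":0.4,"travel":[0,0,-15],"twist":[0,0,0]},{"claw":0.4,"travel":[0,0,-40],"twist":[0,0,0]},{"claw":0.25,"travel":[0,0,-75],"twist":[0,0,0]},{"claw":0.25,"travel":[0,0,-90],"twist":[0,0,0]},{"claw":0.25,"travel":[170,-208,-90],"twist":[0,0,0]},{"claw":0.25,"travel":[170,-208,-90],"twist":[0,0,0]},{"claw":0.25,"travel":[170,-208,-90],"twist":[0,0,0]},{"claw":0.25,"travel":[170,-208,-90],"twist":[0,0,0]},{"claw":0.25,"travel":[170,-208,-90],"twist":[0,0,0]},{"claw":0.25,"travel":[170,-208,-90],"twist":[0,0,0]},{"claw":0.25,"travel":[170,-208,-90],"twist":[0,0,0]},{"claw":0.25,"travel":[170,-208,-90],"twist":[0,0,0]},{"claw":0.25,"travel":[170,-208,-90],"twist":[0,0,0]}])

```text
time_s: 44.48
tcp_pos: [0.4781, -0.1036, 0.1992]
eef_rot: [0.0, 0.001, 1.0, 0.0]
contact_force: [0.8, -1.2, 0.5]
grip_width: 0.0641
```

```bash
python3 - <<'E'
from h import *
np.set_printoptions(precision=4,suppress=True)
cap("top")
c=cap("wrist");save(c,"w23.png",None,1.5);
s=r.state();print(s["tcp_pos"],s["eef_rot"],s["contact_force"])
sd=cap("side");save(sd,"s23.png",(130,330,100,350),3)
t=cap("top");save(t,"t23.png",(100,280,60,400),2.3)
E
```

```text
[ 0.479  -0.1026  0.1988] [0.0002 0.0001 1.     0.0001] [-0.3236 -0.3934 -0.4531]
```

View pics/w23.png

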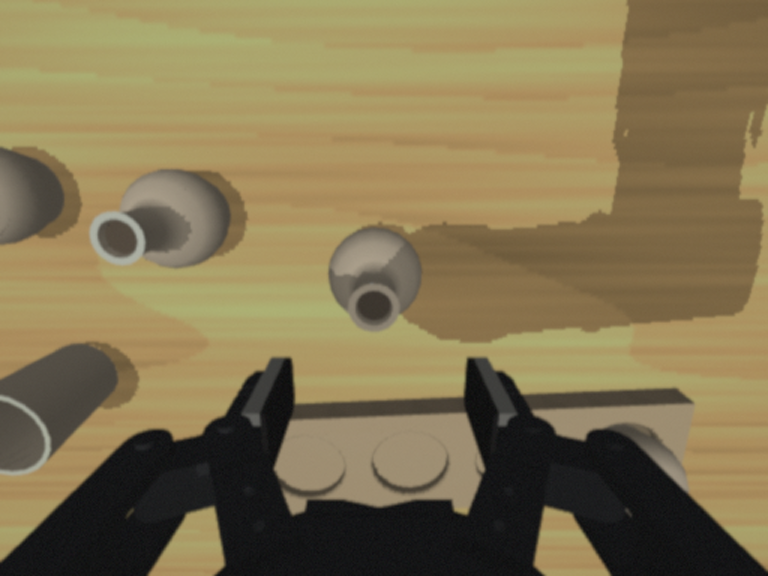

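View pics/s23.png

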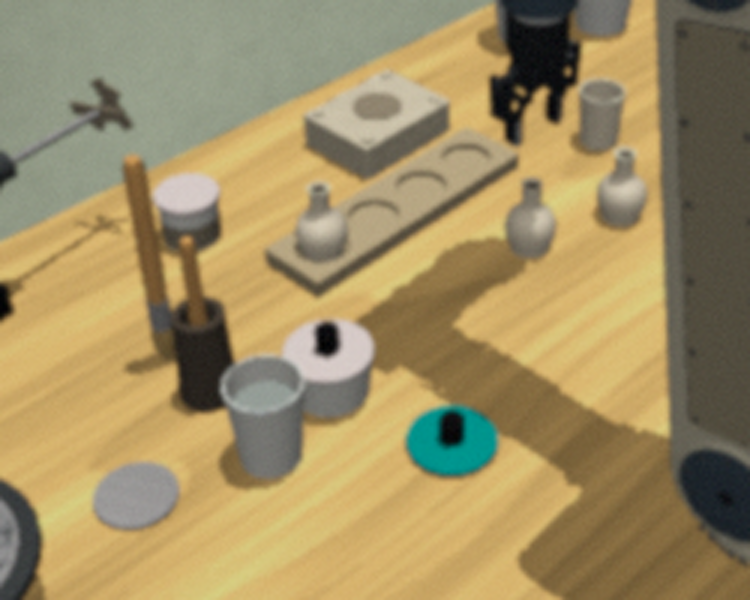

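View pics/t23.png

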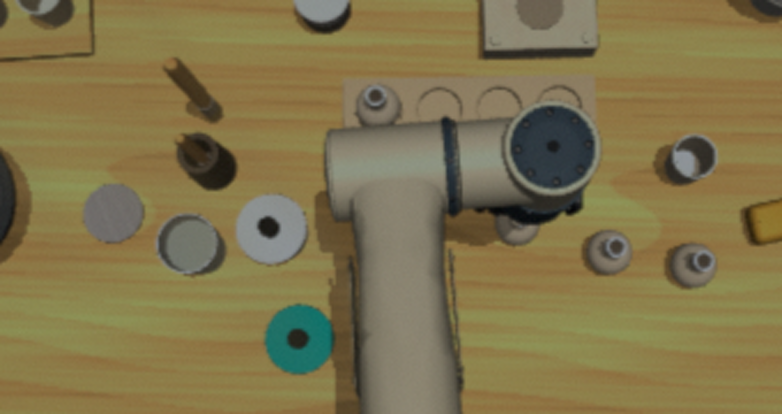

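```bash
python3 - <<'E'
from h import *
np.set_printoptions(precision=4,suppress=True)
c=cap("wrist");w=lambda u,v:(v/1.5,u/1.5)
print("B",atz(c,w(374,306),.1),"C",atz(c,w(118,238),.1));print(r.state()["tcp_pos"])
E
```

```text
B [ 0.4809 -0.1038  0.1   ] C [ 0.4427 -0.2389  0.1   ]
[ 0.4791 -0.1022  0.1985]
```

carry_out(rows=[{"claw":0.25,"travel":[1,-1.5,35],"twist":[0,0,0]},{"claw":0.25,"travel":[1,-1.5,70],"twist":[0,0,0]},{"claw":0.25,"travel":[1,-1.5,92],"twist":[0,0,0]},{"claw":0.25,"travel":[1,-1.5,102],"twist":[0,0,0]},{"claw":0.25,"travel":[1,-1.5,104],"twist":[0,0,0]},{"claw":0.25,"travel":[1,-1.5,104],"twist":[0,0,0]},{"claw":1,"travel":[1,-1.5,104],"twist":[0,0,0]},{"claw":1,"travel":[1,-1.5,104],"twist":[0,0,0]},{"claw":1,"travel":[1,-1.5,104],"twist":[0,0,0]},{"claw":1,"travel":[1,-1.5,104],"twist":[0,0,0]},{"claw":1,"travel":[1,-1.5,104],"twist":[0,0,0]},{"claw":1,"travel":[1,-1.5,104],"twist":[0,0,0]}])

```text
time_s: 45.73
tcp_pos: [0.4783, -0.1045, 0.0958]
eef_rot: [0.001, 0.0, 1.0, -0.0]
contact_force: [-0.3, 0.5, 4.7]
grip_width: 0.0245
```

```bash
python3 - <<'E'
from h import *
np.set_printoptions(precision=4,suppress=True)
s=r.state();print(s["tcp_pos"],s["eef_rot"],s["grip_width"],s["contact_force"])
print(rel((.651,.0155,.130),180))
E
```

```text
[ 0.4783 -0.1045  0.0958] [ 0.0011  0.      1.     -0.0001] 0.024503979077425977 [-0.2694  0.5478  4.6908]
(array([-172.8,  120. ,  -33.9]), array([-0.02,  0.13, -0.  ]))
```

carry_out(rows=[{"claw":1,"travel":[0,0,-15],"twist":[0,0,0]},{"claw":1,"travel":[0,0,-45],"twist":[0,0,0]},{"claw":1,"travel":[0,0,-70],"twist":[0,0,0]},{"claw":1,"travel":[-30,20,-70],"twist":[0,0,0]},{"claw":1,"travel":[-60,40,-70],"twist":[0,0,0]},{"claw":1,"travel":[-90,60,-70],"twist":[0,0,0]},{"claw":1,"travel":[-115,80,-70],"twist":[0,0,0]},{"claw":1,"travel":[-140,100,-70],"twist":[0,0,0]},{"claw":1,"travel":[-163,115,-70],"twist":[0,0,0]},{"claw":1,"travel":[-173,120,-70],"twist":[0,0,0]},{"claw":1,"travel":[-173,120,-55],"twist":[0,0,0]},{"claw":1,"travel":[-173,120,-40],"twist":[0,0,0]},{"claw":1,"travel":[-173,120,-35],"twist":[0,0,0]},{"claw":1,"travel":[-173,120,-35],"twist":[0,0,0]},{"claw":1,"travel":[-173,120,-35],"twist":[0,0,0]}])

```text
time_s: 46.98
tcp_pos: [0.6503, 0.0153, 0.1298]
eef_rot: [-0.0, 0.0, 1.0, -0.0]
contact_force: [-0.2, 1.9, -1.7]
grip_width: 0.0244
```

```bash
python3 - <<'E'
from h import *
np.set_printoptions(precision=4,suppress=True)
cap("side")
c=cap("wrist");save(c,"w24.png",None,1.5);
s=r.state();print(s["tcp_pos"],s["eef_rot"],s["grip_width"],s["contact_force"])
E
```

```text
[0.6509 0.0154 0.1309] [0.0008 0.0002 1.     0.    ] 0.024194219416715287 [ 0.0291  0.4887 -1.6398]
```

View pics/w24.png

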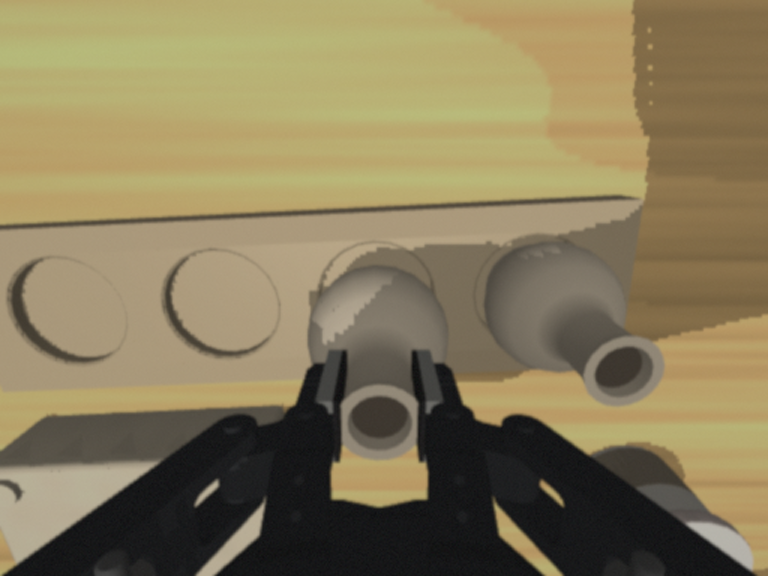

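```bash
python3 - <<'E'
from h import *
np.set_printoptions(precision=4,suppress=True)
c=cap("wrist");w=lambda u,v:(v/1.5,u/1.5)
p=r.state()["tcp_pos"];print(p)
print("w3",atz(c,w(222,303),.024),"w4",atz(c,w(68,310),.024),"w2 near rim",atz(c,w(377,241),.024),"w1 near",atz(c,w(540,235),.024))
print("lip",atz(c,w(379,421),p[2]-.0955+.1),"A lip",atz(c,w(623,369),.115))
E
```

```text
[0.651  0.0155 0.131 ]
w3 [ 0.6542 -0.074   0.024 ] w4 [ 0.6586 -0.1638  0.024 ] w2 near rim [0.6178 0.0155 0.024 ] w1 near [0.6144 0.1049 0.024 ]
lip [0.6531 0.0164 0.1355] A lip [0.6458 0.1051 0.115 ]
```

carry_out(rows=[{"claw":1,"travel":[2,0,0],"twist":[0,0,0]},{"claw":1,"travel":[2,0,5],"twist":[0,0,0]},{"claw":1,"travel":[2,0,10],"twist":[0,0,0]},{"claw":1,"travel":[2,0,14],"twist":[0,0,0]},{"claw":1,"travel":[2,0,17],"twist":[0,0,0]},{"claw":1,"travel":[2,0,18],"twist":[0,0,0]},{"claw":1,"travel":[2,0,19],"twist":[0,0,0]},{"claw":1,"travel":[2,0,20],"twist":[0,0,0]},{"claw":1,"travel":[2,0,20],"twist":[0,0,0]}])

```text
time_s: 47.88
tcp_pos: [0.6486, 0.0154, 0.1109]
eef_rot: [0.0, -0.0, 1.0, -0.0]
contact_force: [-3.4, -0.1, 4.5]
grip_width: 0.0243
```

carry_out(rows=[{"claw":1,"travel":[0,0,0],"twist":[0,0,0]},{"claw":0.4,"travel":[0,0,0],"twist":[0,0,0]},{"claw":0.4,"travel":[0,0,0],"twist":[0,0,0]},{"claw":0.4,"travel":[0,0,0],"twist":[0,0,0]},{"claw":0.4,"travel":[0,0,0],"twist":[0,0,0]},{"claw":0.4,"travel":[0,0,-15],"twist":[0,0,0]},{"claw":0.4,"travel":[0,0,-40],"twist":[0,0,0]},{"claw":0.25,"travel":[0,0,-75],"twist":[0,0,0]},{"claw":0.25,"travel":[0,0,-90],"twist":[0,0,0]},{"claw":0.25,"travel":[208,-253,-90],"twist":[0,0,0]},{"claw":0.25,"travel":[208,-253,-90],"twist":[0,0,0]},{"claw":0.25,"travel":[208,-253,-90],"twist":[0,0,0]},{"claw":0.25,"travel":[208,-253,-90],"twist":[0,0,0]},{"claw":0.25,"travel":[208,-253,-90],"twist":[0,0,0]},{"claw":0.25,"travel":[208,-253,-90],"twist":[0,0,0]},{"claw":0.25,"travel":[208,-253,-90],"twist":[0,0,0]},{"claw":0.25,"travel":[208,-253,-90],"twist":[0,0,0]},{"claw":0.25,"travel":[208,-253,-90],"twist":[0,0,0]},{"claw":0.25,"travel":[208,-253,-90],"twist":[0,0,0]}])

```text
time_s: 49.47
tcp_pos: [0.4394, -0.2387, 0.2001]
eef_rot: [0.0, 0.002, 1.0, -0.0]
contact_force: [1.1, 0.5, -0.0]
grip_width: 0.0639
```

```bash
python3 - <<'E'
from h import *
np.set_printoptions(precision=4,suppress=True)
cap("top")
c=cap("wrist");save(c,"w25.png",None,1.5);
s=r.state();print(s["tcp_pos"],s["eef_rot"],s["contact_force"])
sd=cap("side");save(sd,"s25.png",(130,330,100,350),3)
E
```

```text
[ 0.4408 -0.2373  0.1998] [0.0003 0.0003 1.     0.    ] [-0.4448  0.5237 -0.1156]
```

View pics/w25.png

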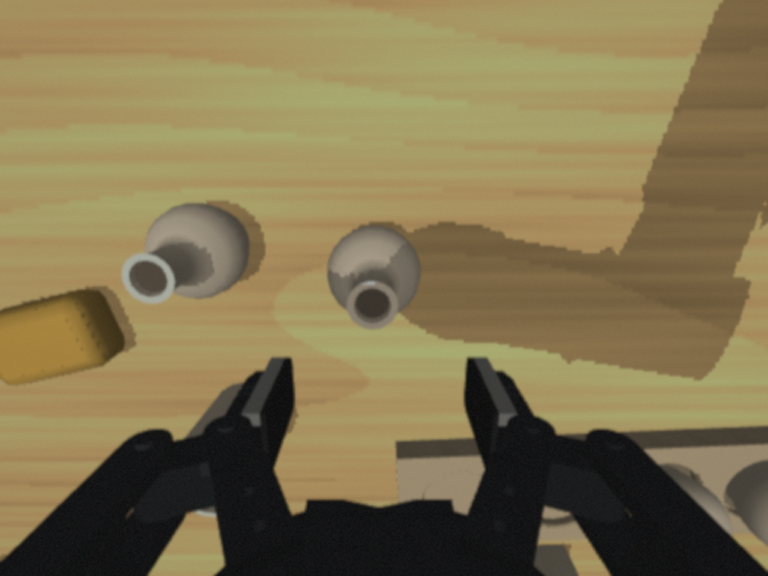

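View pics/s25.png

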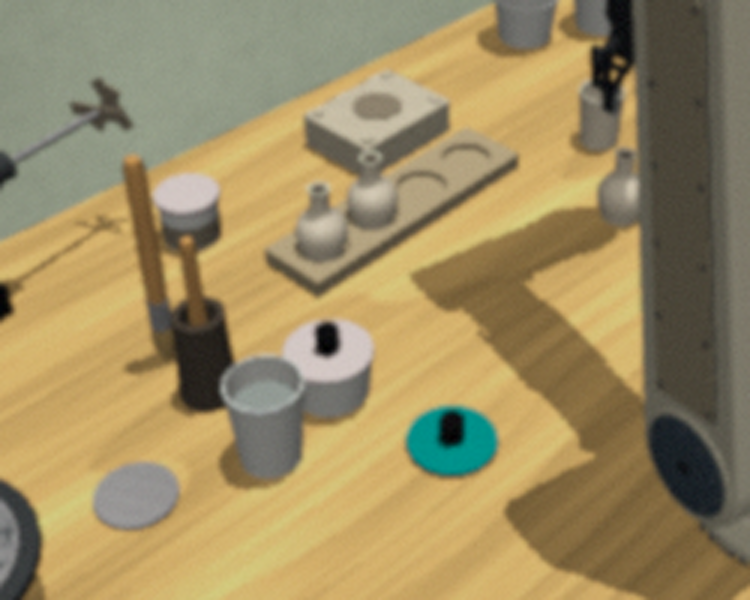

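carry_out(rows=[{"claw":0.25,"travel":[-1,-1.5,35],"twist":[0,0,0]},{"claw":0.25,"travel":[-1,-1.5,70],"twist":[0,0,0]},{"claw":0.25,"travel":[-1,-1.5,92],"twist":[0,0,0]},{"claw":0.25,"travel":[-1,-1.5,102],"twist":[0,0,0]},{"claw":0.25,"travel":[-1,-1.5,105],"twist":[0,0,0]},{"claw":0.25,"travel":[-1,-1.5,105],"twist":[0,0,0]},{"claw":1,"travel":[-1,-1.5,105],"twist":[0,0,0]},{"claw":1,"travel":[-1,-1.5,105],"twist":[0,0,0]},{"claw":1,"travel":[-1,-1.5,105],"twist":[0,0,0]},{"claw":1,"travel":[-1,-1.5,105],"twist":[0,0,0]},{"claw":1,"travel":[-1,-1.5,105],"twist":[0,0,0]},{"claw":1,"travel":[-1,-1.5,105],"twist":[0,0,0]}])

```text
time_s: 50.62
tcp_pos: [0.4422, -0.2391, 0.0957]
eef_rot: [0.001, 0.0, 1.0, -0.0]
contact_force: [-0.0, 0.8, 4.0]
grip_width: 0.0245
```

```bash
python3 - <<'E'
from h import *
np.set_printoptions(precision=4,suppress=True)
s=r.state();print(s["tcp_pos"],s["eef_rot"],s["grip_width"],s["contact_force"])
print(rel((.654,-.0745,.130),180))
c=cap("wrist");w=lambda u,v:(v/1.5,u/1.5)
E
```

```text
[ 0.4422 -0.2391  0.0957] [ 0.0011  0.0001  1.     -0.0003] 0.02448866380152757 [-0.0117  0.753   3.9986]
(array([-211.9,  164.6,  -33.9]), array([-0.03,  0.12, -0.01]))
```

carry_out(rows=[{"claw":1,"travel":[0,0,-15],"twist":[0,0,0]},{"claw":1,"travel":[0,0,-45],"twist":[0,0,0]},{"claw":1,"travel":[0,0,-70],"twist":[0,0,0]},{"claw":1,"travel":[-27,21,-70],"twist":[0,0,0]},{"claw":1,"travel":[-54,42,-70],"twist":[0,0,0]},{"claw":1,"travel":[-81,63,-70],"twist":[0,0,0]},{"claw":1,"travel":[-108,84,-70],"twist":[0,0,0]},{"claw":1,"travel":[-135,105,-70],"twist":[0,0,0]},{"claw":1,"travel":[-162,126,-70],"twist":[0,0,0]},{"claw":1,"travel":[-188,146,-70],"twist":[0,0,0]},{"claw":1,"travel":[-212,165,-70],"twist":[0,0,0]},{"claw":1,"travel":[-212,165,-70],"twist":[0,0,0]},{"claw":1,"travel":[-212,165,-55],"twist":[0,0,0]},{"claw":1,"travel":[-212,165,-40],"twist":[0,0,0]},{"claw":1,"travel":[-212,165,-35],"twist":[0,0,0]},{"claw":1,"travel":[-212,165,-35],"twist":[0,0,0]},{"claw":1,"travel":[-212,165,-35],"twist":[0,0,0]}])

```text
time_s: 52.08
tcp_pos: [0.6533, -0.0742, 0.1297]
eef_rot: [-0.0, 0.0, 1.0, -0.0]
contact_force: [0.2, 0.1, -1.0]
grip_width: 0.0245
```

```bash
python3 - <<'E'
from h import *
np.set_printoptions(precision=4,suppress=True)
cap("side")
c=cap("wrist");save(c,"w26.png",None,1.5);
s=r.state();print(s["tcp_pos"],s["eef_rot"],s["grip_width"],s["contact_force"])
E
```

```text
[ 0.6539 -0.0742  0.1308] [ 0.0008  0.0002  1.     -0.0001] 0.02431335189390268 [ 0.4509  0.1142 -0.5874]
```

View pics/w26.png

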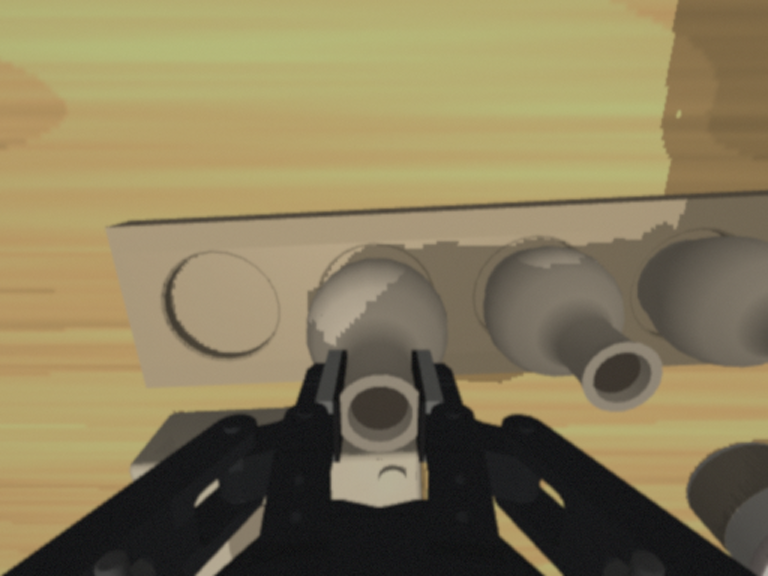

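```bash
python3 - <<'E'
from h import *
np.set_printoptions(precision=4,suppress=True)
c=cap("wrist");w=lambda u,v:(v/1.5,u/1.5)
p=r.state()["tcp_pos"];print(p)
print("w4",atz(c,w(222,304),.024),"w3 near rim",atz(c,w(377,244),.024),"w2 near",atz(c,w(537,237),.024))
print("lip",atz(c,w(380,413),p[2]-.0957+.1),"B lip",atz(c,w(622,376),.115))
E
```

```text
[ 0.654  -0.0742  0.131 ]
w4 [ 0.6578 -0.1637  0.024 ] w3 near rim [ 0.6224 -0.0741  0.024 ] w2 near [0.6185 0.0137 0.024 ]
lip [ 0.6532 -0.0729  0.1353] B lip [0.6516 0.0156 0.115 ]
```

carry_out(rows=[{"claw":1,"travel":[-1.5,-0.5,0],"twist":[0,0,0]},{"claw":1,"travel":[-1.5,-0.5,5],"twist":[0,0,0]},{"claw":1,"travel":[-1.5,-0.5,10],"twist":[0,0,0]},{"claw":1,"travel":[-1.5,-0.5,14],"twist":[0,0,0]},{"claw":1,"travel":[-1.5,-0.5,17],"twist":[0,0,0]},{"claw":1,"travel":[-1.5,-0.5,18],"twist":[0,0,0]},{"claw":1,"travel":[-1.5,-0.5,19],"twist":[0,0,0]},{"claw":1,"travel":[-1.5,-0.5,20],"twist":[0,0,0]},{"claw":1,"travel":[-1.5,-0.5,20],"twist":[0,0,0]}])

```text
time_s: 52.98
tcp_pos: [0.6551, -0.0746, 0.1108]
eef_rot: [0.0, -0.0, 1.0, -0.0]
contact_force: [-2.4, 0.8, 4.9]
grip_width: 0.0243
```

carry_out(rows=[{"claw":1,"travel":[0,0,0],"twist":[0,0,0]},{"claw":0.4,"travel":[0,0,0],"twist":[0,0,0]},{"claw":0.4,"travel":[0,0,0],"twist":[0,0,0]},{"claw":0.4,"travel":[0,0,0],"twist":[0,0,0]},{"claw":0.4,"travel":[0,0,0],"twist":[0,0,0]},{"claw":0.4,"travel":[0,0,-15],"twist":[0,0,0]},{"claw":0.4,"travel":[0,0,-40],"twist":[0,0,0]},{"claw":0.25,"travel":[0,0,-75],"twist":[0,0,0]},{"claw":0.25,"travel":[0,0,-90],"twist":[0,0,0]},{"claw":0.25,"travel":[229,-287,-90],"twist":[0,0,0]},{"claw":0.25,"travel":[229,-287,-90],"twist":[0,0,0]},{"claw":0.25,"travel":[229,-287,-90],"twist":[0,0,0]},{"claw":0.25,"travel":[229,-287,-90],"twist":[0,0,0]},{"claw":0.25,"travel":[229,-287,-90],"twist":[0,0,0]},{"claw":0.25,"travel":[229,-287,-90],"twist":[0,0,0]},{"claw":0.25,"travel":[229,-287,-90],"twist":[0,0,0]},{"claw":0.25,"travel":[229,-287,-90],"twist":[0,0,0]},{"claw":0.25,"travel":[229,-287,-90],"twist":[0,0,0]},{"claw":0.25,"travel":[229,-287,-90],"twist":[0,0,0]},{"claw":0.25,"travel":[229,-287,-90],"twist":[0,0,0]}])

```text
time_s: 54.65
tcp_pos: [0.4248, -0.3627, 0.1998]
eef_rot: [0.0, 0.002, 1.0, -0.0]
contact_force: [0.7, -0.5, -0.6]
grip_width: 0.0637
```

```bash
python3 - <<'E'
from h import *
np.set_printoptions(precision=4,suppress=True)
cap("top")
c=cap("wrist");save(c,"w27.png",None,1.5);
s=r.state();print(s["tcp_pos"],s["eef_rot"],s["contact_force"])
E
```

```text
[ 0.4262 -0.3612  0.1997] [0.0001 0.0002 1.     0.0001] [ 0.1127  0.2557 -0.6417]
```

View pics/w27.png

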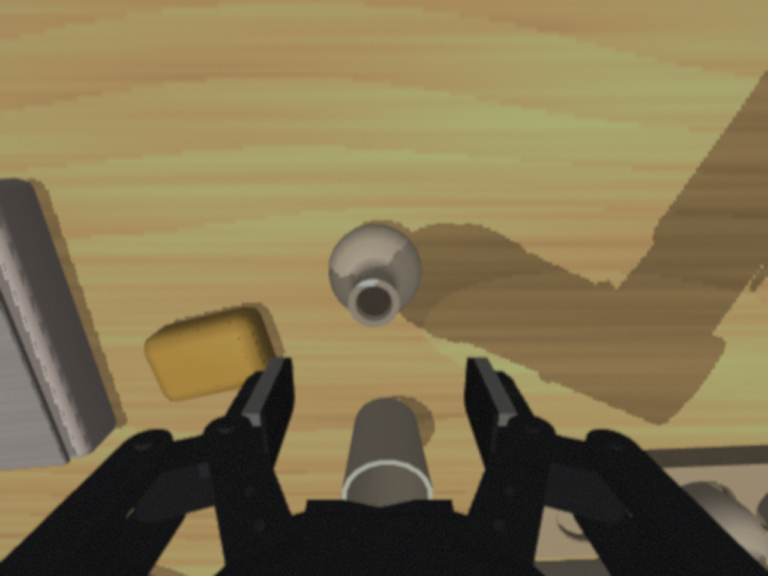

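carry_out(rows=[{"claw":0.25,"travel":[0,-1.5,35],"twist":[0,0,0]},{"claw":0.25,"travel":[0,-1.5,70],"twist":[0,0,0]},{"claw":0.25,"travel":[0,-1.5,92],"twist":[0,0,0]},{"claw":0.25,"travel":[0,-1.5,102],"twist":[0,0,0]},{"claw":0.25,"travel":[0,-1.5,105],"twist":[0,0,0]},{"claw":0.25,"travel":[0,-1.5,105],"twist":[0,0,0]},{"claw":1,"travel":[0,-1.5,105],"twist":[0,0,0]},{"claw":1,"travel":[0,-1.5,105],"twist":[0,0,0]},{"claw":1,"travel":[0,-1.5,105],"twist":[0,0,0]},{"claw":1,"travel":[0,-1.5,105],"twist":[0,0,0]},{"claw":1,"travel":[0,-1.5,105],"twist":[0,0,0]},{"claw":1,"travel":[0,-1.5,105],"twist":[0,0,0]}])

```text
time_s: 55.75
tcp_pos: [0.4268, -0.3636, 0.0962]
eef_rot: [0.001, -0.0, 1.0, -0.001]
contact_force: [0.1, -1.6, 5.4]
grip_width: 0.0243
```

```bash
python3 - <<'E'
from h import *
np.set_printoptions(precision=4,suppress=True)
s=r.state();print(s["tcp_pos"],s["eef_rot"],s["grip_width"],s["contact_force"])
print(rel((.658,-.1645,.130),180))
E
```

```text
[ 0.4268 -0.3636  0.0962] [ 0.0012 -0.      1.     -0.001 ] 0.024306327586983333 [ 0.1126 -1.5717  5.3999]
(array([-231.3,  199.1,  -33.6]), array([-0.11,  0.14,  0.  ]))
```

carry_out(rows=[{"claw":1,"travel":[0,0,-15],"twist":[0,0,0]},{"claw":1,"travel":[0,10,-45],"twist":[0,0,0]},{"claw":1,"travel":[0,35,-70],"twist":[0,0,0]},{"claw":1,"travel":[0,70,-70],"twist":[0,0,0]},{"claw":1,"travel":[-27,95,-70],"twist":[0,0,0]},{"claw":1,"travel":[-56,115,-70],"twist":[0,0,0]},{"claw":1,"travel":[-86,135,-70],"twist":[0,0,0]},{"claw":1,"travel":[-116,155,-70],"twist":[0,0,0]},{"claw":1,"travel":[-146,175,-70],"twist":[0,0,0]},{"claw":1,"travel":[-176,190,-70],"twist":[0,0,0]},{"claw":1,"travel":[-206,199,-70],"twist":[0,0,0]},{"claw":1,"travel":[-231,199,-70],"twist":[0,0,0]},{"claw":1,"travel":[-231,199,-70],"twist":[0,0,0]},{"claw":1,"travel":[-231,199,-55],"twist":[0,0,0]},{"claw":1,"travel":[-231,199,-40],"twist":[0,0,0]},{"claw":1,"travel":[-231,199,-35],"twist":[0,0,0]},{"claw":1,"travel":[-231,199,-35],"twist":[0,0,0]},{"claw":1,"travel":[-231,199,-35],"twist":[0,0,0]}])

```text
time_s: 57.25
tcp_pos: [0.6567, -0.1641, 0.1298]
eef_rot: [-0.0, 0.0, 1.0, -0.0]
contact_force: [0.2, 0.7, -1.0]
grip_width: 0.0245
```

```bash
python3 - <<'E'
from h import *
np.set_printoptions(precision=4,suppress=True)
cap("side")
c=cap("wrist");save(c,"w28.png",None,1.5);
s=r.state();print(s["tcp_pos"],s["eef_rot"],s["grip_width"],s["contact_force"])
E
```

```text
[ 0.6574 -0.1642  0.131 ] [ 0.0008  0.0001  1.     -0.0002] 0.02435739153158596 [ 0.0173  0.4483 -1.2516]
```

View pics/w28.png

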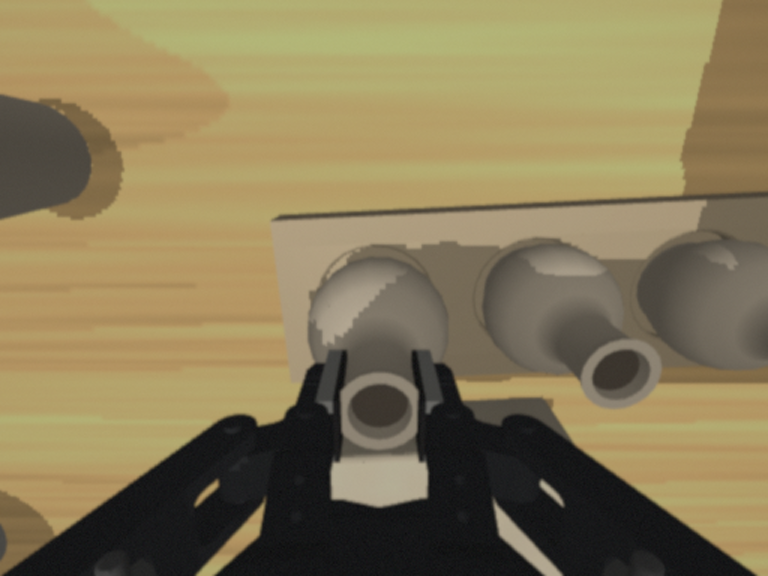

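```bash
python3 - <<'E'
from h import *
np.set_printoptions(precision=4,suppress=True)
c=cap("wrist");w=lambda u,v:(v/1.5,u/1.5)
p=r.state()["tcp_pos"];print(p)
print("w4 near rim",atz(c,w(377,245),.024),"w3 near",atz(c,w(537,238),.024))
print("lip",atz(c,w(380,411),p[2]-.0962+.1),"C lip",atz(c,w(622,373),.115))
E
```

```text
[ 0.6574 -0.1641  0.1311]
w4 near rim [ 0.6265 -0.1641  0.024 ] w3 near [ 0.6225 -0.0762  0.024 ]
lip [ 0.6563 -0.1629  0.1349] C lip [ 0.6539 -0.0745  0.115 ]
```

carry_out(rows=[{"claw":1,"travel":[-2,-0.7,0],"twist":[0,0,0]},{"claw":1,"travel":[-2,-0.7,5],"twist":[0,0,0]},{"claw":1,"travel":[-2,-0.7,10],"twist":[0,0,0]},{"claw":1,"travel":[-2,-0.7,14],"twist":[0,0,0]},{"claw":1,"travel":[-2,-0.7,17],"twist":[0,0,0]},{"claw":1,"travel":[-2,-0.7,18],"twist":[0,0,0]},{"claw":1,"travel":[-2,-0.7,19],"twist":[0,0,0]},{"claw":1,"travel":[-2,-0.7,20],"twist":[0,0,0]},{"claw":1,"travel":[-2,-0.7,20],"twist":[0,0,0]}])

```text
time_s: 58.15
tcp_pos: [0.659, -0.1648, 0.1113]
eef_rot: [0.0, -0.0, 1.0, -0.0]
contact_force: [-3.2, 0.9, 5.1]
grip_width: 0.0242
```

Seated. Release, rise, and move aside to look over everything.

carry_out(rows=[{"claw":1,"travel":[0,0,0],"twist":[0,0,0]},{"claw":0.4,"travel":[0,0,0],"twist":[0,0,0]},{"claw":0.4,"travel":[0,0,0],"twist":[0,0,0]},{"claw":0.4,"travel":[0,0,0],"twist":[0,0,0]},{"claw":0.4,"travel":[0,0,0],"twist":[0,0,0]},{"claw":0.4,"travel":[0,0,-15],"twist":[0,0,0]},{"claw":0.4,"travel":[0,0,-40],"twist":[0,0,0]},{"claw":0.25,"travel":[0,0,-75],"twist":[0,0,0]},{"claw":0.25,"travel":[0,0,-115],"twist":[0,0,0]},{"claw":0.25,"travel":[60,120,-220],"twist":[0,0,0]},{"claw":0.25,"travel":[60,120,-220],"twist":[0,0,0]},{"claw":0.25,"travel":[60,120,-220],"twist":[0,0,0]},{"claw":0.25,"travel":[60,120,-220],"twist":[0,0,0]},{"claw":0.25,"travel":[60,120,-220],"twist":[0,0,0]},{"claw":0.25,"travel":[60,120,-220],"twist":[0,0,0]},{"claw":0.25,"travel":[60,120,-220],"twist":[0,0,0]}])

```text
time_s: 59.48
tcp_pos: [0.599, -0.0443, 0.3294]
eef_rot: [-0.0, -0.0, 1.0, 0.0]
contact_force: [0.1, -0.6, -0.6]
grip_width: 0.064
```

```bash
python3 - <<'E'
from h import *
np.set_printoptions(precision=4,suppress=True)
cap("top")
c=cap("wrist");save(c,"w29.png",None,1.5);
s=r.state();print(s["tcp_pos"],s["eef_rot"],s["contact_force"],s["time_s"])
sd=cap("side");save(sd,"s29.png",(130,330,100,350),3)
t=cap("top");save(t,"t29.png",(100,280,60,400),2.3)
E
```

```text
[ 0.5989 -0.0452  0.328 ] [-0.0015  0.0005  1.     -0.0001] [ 0.2567  0.6732 -0.0719] 59.5833
```

View pics/w29.png

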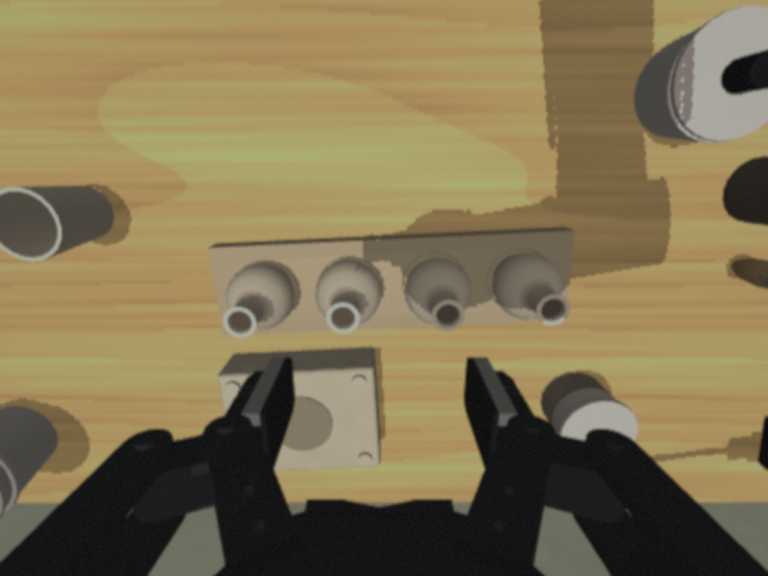

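View pics/s29.png

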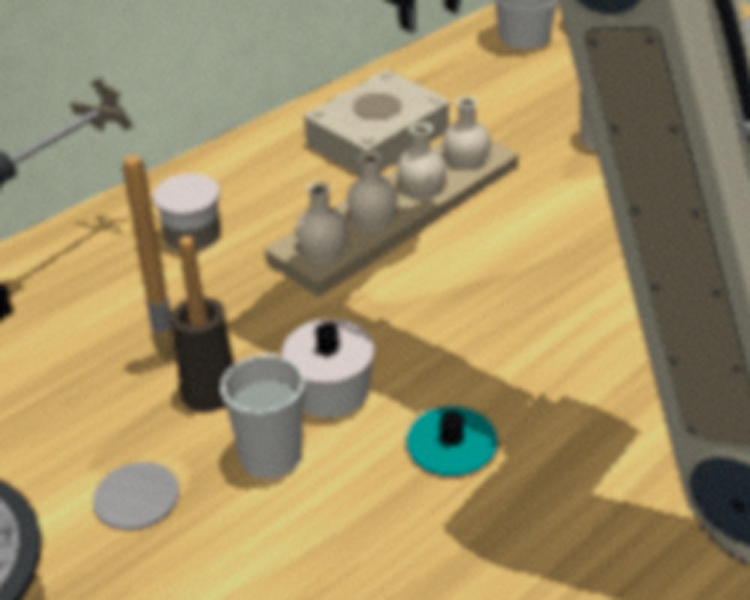

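View pics/t29.png

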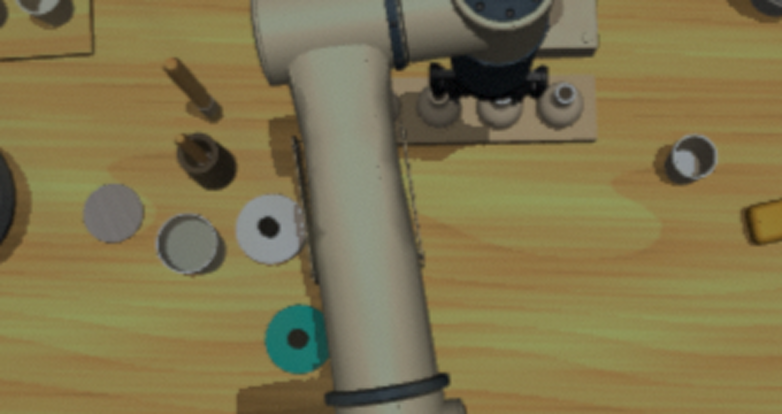

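```bash
python3 - <<'E'
from h import *
print(rel((.48,.24,.29),180))
E
```

```text
(array([119.4, 285.3,  38.3]), array([-0.02, -0.17, -0.09]))
```

carry_out(rows=[{"claw":0.25,"travel":[120,285,0],"twist":[0,0,0]},{"claw":0.25,"travel":[120,285,0],"twist":[0,0,0]},{"claw":0.25,"travel":[120,285,0],"twist":[0,0,0]},{"claw":0.25,"travel":[120,285,0],"twist":[0,0,0]},{"claw":0.25,"travel":[120,285,0],"twist":[0,0,0]},{"claw":0.25,"travel":[120,285,0],"twist":[0,0,0]},{"claw":0.25,"travel":[120,285,0],"twist":[0,0,0]},{"claw":0.25,"travel":[120,285,0],"twist":[0,0,0]},{"claw":0.25,"travel":[120,285,38],"twist":[0,0,0]},{"claw":0.25,"travel":[120,285,38],"twist":[0,0,0]},{"claw":0.25,"travel":[120,285,38],"twist":[0,0,0]}])

```text
time_s: 60.6
tcp_pos: [0.4784, 0.2393, 0.2896]
eef_rot: [-0.002, 0.0, 1.0, -0.002]
contact_force: [0.8, -0.3, 1.4]
grip_width: 0.0641
```

```bash
python3 - <<'E'
from h import *
np.set_printoptions(precision=4,suppress=True)
cap("top")
c=cap("wrist");save(c,"w30.png",(60,320,130,430),2.5);
print(r.state()["tcp_pos"])
t=cap("top");save(t,"t30.png",(100,280,60,400),2.3)
E
```

```text
[0.4806 0.24   0.2938]
```

View pics/w30.png

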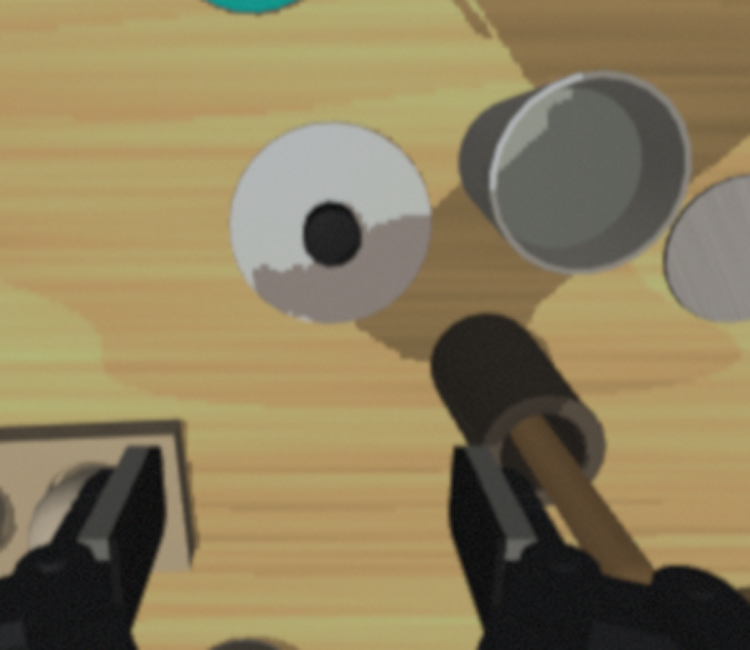

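View pics/t30.png

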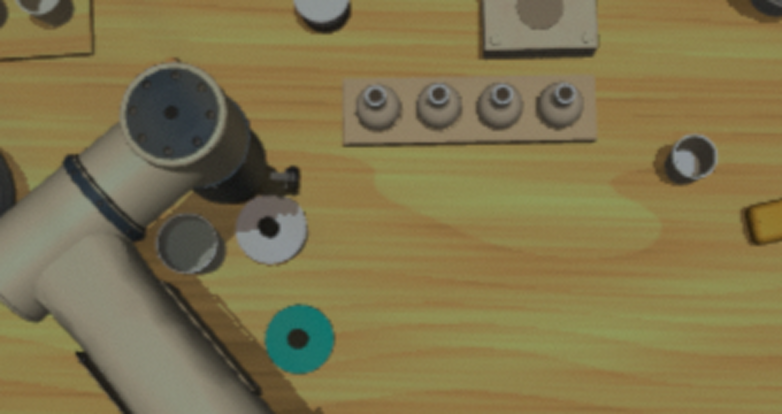

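```bash
python3 -c "
from rig import r
print(r.state()['contact_force'],r.state()['qvel']);print(r.job_done())"
```

```text
[ 0.67368139 -0.01738369  1.13230673] [-0.00098448 -0.00615628  0.00213641 -0.00493202  0.00525391 -0.00039623]
the job is handed in; nothing more can be done
None
```

The job is done and handed in at about 61 s of the 210 s. Handing in gives no verdict.

**What I did:**
- Took the lid off the wash tub and laid it on the clear bench.
- Dipped the smaller brush in the wash and dabbed wells 1 to 4 in order, with a fresh dip for each. I felt contact of 2 to 8 N on each well floor.
- Rinsed the brush in the tall tub and stood it bristles down in its pot.
- Put the white lid back on the wash tub.
- Set all four vases into the setter, one to a well.

**Last checks:**
- **Vases:** each one met the well floor within about 1 mm of the expected height. In the camera views the lips of the first three (wells 1 to 3) are within about 2 mm of the well centres. The last vase (well 4) was only compared with its well before I lowered it. All four look upright.
- **Lid:** it met the tub at the expected height and looks flat and concentric from above.
- **Brush and bystanders:** the brush stands nearly upright in its pot. The tubs, pot, tumbler, sponge, scraper and turquoise lid appear where they were.

**What disagreed:**
- One vase was knocked a few centimetres aside mid-run, so I located it again before picking it up.
- The cameras differed by 3 to 6 mm in places. I used the wrist view compared with the well rims for the final placing.

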